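Draw the bucking bar out from under the rivet till

TASK

Get the steel bucking bar out of the rivet chest: its heavy heel lies under the rivet till, so lift the exposed end over the chest's low front wall, draw the bar out endwise, and lay it on the bench clear of the chest. Then pick it up at its balance point so that it carries level, lower it gently into the empty bay of the plywood bar rack, flat across both rails and balanced between them, and let go of it. Shut the chest's lid fully, and leave the other tools where they lie.

Things in the scene. Friction and masses are not known exactly. Their poses are not given: they have to be found in the camera images.
- chest: Grey steel rivet chest, fixed. Outside 212 mm deep (its x axis, open front at -x), 270 mm wide (y). Origin: centre of the underside, on the bench; z up. Sheet 3 mm; inner floor (black mat) 4 mm above the bench. Side walls slope straight from 42 mm high at the front to 108 mm at the back wall. The well is open above from x = -103 to +8 mm; behind that the till covers it.
- lip (a point): Middle of the top outer edge of the chest's low front wall, 42 mm above the bench, at x = -106 mm of the chest. The wall is 3 mm thick and runs the full width.
- till_edge (a point): Middle of the lower front edge of the till (two rows of rivet compartments, fixed across the full width of the chest), at x = +8 mm, 54 mm above the bench in the chest's frame. The till runs from here to the back wall; its underside is 54 mm and its top 72 mm above the bench.
- lid (a joint): Hinge of the chest's lid: 0 = shut, lying on the sloping sides; it grows as the lid opens; nearly upright at about 1.8. A stiff friction stay (about 1.1 N m, more than the weight of the 0.55 kg lid) holds the lid at any angle, so it must be pushed all the way down.
- lid_hinge (a point): Middle of the lid's hinge line, at x = +106 mm, z = 108 mm of the chest; the line runs along the chest's y axis. At joint value q the lid rises from here towards the chest's front at q - 0.302 rad above level (shut: it slopes down by 0.302 rad).
- lid_edge (a point): Middle of the lid's free (front) edge on its outer face, 230 mm from the hinge line. The lid is a 3 mm sheet 284 mm wide; its outer face lies 8 mm outside the plane through the hinge line, with two low ribs (1.5 mm) 60 mm either side of the middle and edges turned in by 12 mm.
- bar: Bucking bar of bright steel, 165 mm long, about 0.5 kg, lying flat on the chest's floor. Origin: on its flat underside, below the balance point; x along the bar to the shank's tip, z up. Heel: x = -68 to -23 mm, 30 wide, 20 thick. Shank: x = -23 to +97 mm, 20 wide, 14 thick. At the start the tip points to the chest's front wall and the heel lies under the till.
- bar_tip (a point): Middle of the underside edge at the shank's tip (x = +97 mm of the bar).
- bar_heel (a point): Middle of the underside edge at the heel's end (x = -68 mm of the bar).
- bar_balance (a point): Balance point (centre of mass) of the bar, 8 mm above its underside, 68 mm from the heel's end.
- rack: Plywood bar rack, fixed. Base board 130 (x) by 200 mm (y), 10 mm thick; origin at the centre of its underside on the bench, z up. Two notched rails, 16 mm thick, run along y at x = -40 and +40 mm. Each has two plain notches 46 mm wide, at y = +45 mm (empty bay) and y = -45 mm (other bar). Notch floors 32 mm, teeth 48 mm above the bench.
- bay (a point): Centre of the empty bay: midway between the two rails at the height of the notch floors (x = 0, y = +45, z = 32 mm of the rack; axes as the rack's). The bar lies along x across both rails, its balance point over this point; either end may point either way.
- spare: Another bucking bar, a plain dark block 150 x 26 x 22 mm, lying in the rack's occupied bay. Origin: centre of the underside. Leave it.
- drift: Brass drift punch, 180 mm long, 16 mm thick, lying on the bench. Leave it.
- centerpunch: Steel center punch, 112 mm long, 14 mm thick, lying in the well of the chest near the side wall at +y. Leave it.
- angle: Dull aluminium angle offcut, 190 mm long, legs 30 x 3 mm, lying on the bench. Leave it.
- snips: Aviation snips with yellow handles, 235 mm long, lying on the bench. Leave them.
- hammer: Hammer, 270 mm long, lying on the bench. Leave it.
- tin: Green tin, 72 mm across, 85 mm high, standing on the bench. Leave it.
Mind the look-alikes: they are no part of the job. Leave any blue or yellow look-alike of the bar alone.

How it is judged:
By the outcome, as a careful person would: the job done as asked, in the order asked, and still so for the second after the job is handed in, with the robot touching nothing.
It also fails if it takes over 67 s, if anything falls off the work surface, if the arm or the gripper's body presses on something with over 40 N, if the wrist force passes 120 N, or if a joint passes its speed limit or range.

ROBOT

A 6-joint arm with a two-finger parallel gripper is mounted at the origin on the work surface. World frame = base frame: x ahead of the robot, y to its left, z up, the work surface at z = 0. Lengths are in m, angles in degrees, forces in N, time in s.
With the tool pointing down it reaches from about 0.35 to 0.8 m from the base axis. Payload 7.3 kg.
Tool frame: the origin (TCP) lies on the mounting face of the last link; the fingertips stand env.tip_extent ahead of it and the grasp point (between the pads) lies 155 mm ahead of it (env.tip_extent is the distance from the TCP to the fingertips, in m); z points along the fingers, x is the direction in which the jaws open and shut, and the axes are right-handed (so a half turn about z gives the same grasp; the last joint's range is limited). The gripper opens to 85 mm and grips with 20 to 120 N. Pads are 22 mm wide; open, the fingers measure 114 mm over their backs; the gripper's body (76 mm by 85 mm) begins 54 mm behind the grasp point. The pads swing forward as they close: fully open they stand 13 mm farther back than shut.
Start: joints at [-84.225, 19.595, 87.324, -0, 73.075, -8.365], TCP at [0.128, -0.509, 0.405] pointing down, gripper open.
Joint ranges: [-145.02, 145.02], [-44.19, 115.74], [2.07, 154.8], [-57.11, 237.11], [16.16, 152.29], [-177.93, 177.93]. Speed limits (degrees/s): [147.25, 147.25, 180, 180, 180, 180].

INTERFACE

Orientations are given as a 3x3 rotation matrix whose columns are the frame's x, y, z axes.
In Python, from plant import get_state, imaging, workorder, spotter, env gives the robot as it stands. The module is installed in compiled form; this text tells all that it offers.
- The arm moves only by the tool apply_moves, never from a script. Its argument "plan" is one flat list of numbers, 7 for each row, row after row: the turn, a rotation vector about the world's x, y, z in rad, then the shift along the world's x, y, z in mm, then the opening, from 0 (shut) to 1 (fully open). In form: [wx, wy, wz, x, y, z, gripper, wx, wy, wz, x, y, z, gripper, ...]. A call has 1 to 10 rows; each row is the pose to reach, as a shift and turn from the pose commanded when the call began; what a row does not reach only later rows make up. A row lasts 1/10 s, in which the tool goes at most 50 mm and 8.59 degrees, less where a joint would pass 70% of its speed; a pose out of reach is approached as far as the arm can. A call with a gripper value outside its range is refused whole. The fingers move at their own pace and stop on an object; "newtons" is the grip in N (left out, the last holds). Time passes only in rows, so rows that repeat a pose let the fingers close. It gives the time, the measured TCP pose, the force and the opening at its end, in the units of the state.
- get_state(): the state, without advancing time (a new reading comes with each control period).
- imaging.grab_frame(name): name is "scene" or "top"; returns the picture (420x560x3 uint8, blue, green, red); there is no depth.
- imaging.camera_info(name): a dict with "fx", "fy", "cx", "cy" (pixels), "D" ([k1, k2, p1, p2, k3] as OpenCV has them; the pictures are not rectified), "pose" (4x4, takes a point from camera to world coordinates). Camera axes: x right, y down, z forward; pixel columns grow to the right and rows downward; lengths in m; the calibration is good to about 2 mm. A picture is of the moment at which its call begins. camera_info takes no time and is no camera call.
- workorder.close_job(): hands the job in, once; it reports no verdict.
Trained networks look in the newest picture that a camera, given by its name, has taken for a name from the list of things; names that differ only in an ending like _2 or _b are one class to them, and where a whole thing is asked for, a point or a joint stands for the part that bears it (a point fixed in the world has none). Each returns a list of dicts, best first, with "conf" (0 to 1); they miss things now and then, are a little off and sometimes report something else, mostly with a low value. They report only what shows in the picture. A call takes as long as a camera call. They do not tell look-alikes from the thing itself.
- spotter.look_for(query, camera): "xyz" ([x, y, z] in m, in world coordinates, good to about 4 mm: the middle of the surface that is visible of it).
The state is a dict: "time": time; "joints": joint angles; "joint_vel": joint speeds; "effort": joint torques, N m; "tool_pos": TCP position; "tool_rot": TCP orientation; "ft_force": force on the tool from outside, world axes, zero at the start; "ft_torque": the same for the moment, N m; "opening": finger opening in m.
Only numpy, scipy, OpenCV 4.12 (cv2) and the standard library are available. Lean on these libraries where they do the work, as an engineer would, in place of code of your own. Each camera call takes 0.05 s, during which the arm holds its last target.

## Working session

There is one attempt and no reset: what is moved stays moved. The work goes in short steps, Python scripts to look and compute and a tool call to move; the robot and the scene stay as the last step left them, time stands still between calls to the robot, and variables do not carry over. Pictures are saved under pics/ and viewed, and the job is handed in when it is done.

Besides the shell and the picture viewer there is one more tool, called after "Emit:" as name(argument=value, ...) on one line, values as JSON. apply_moves: Moves the arm, as the interface text tells. Its arguments: {"type":"object","properties":{"plan":{"type":"array","items":{"type":"number"}},"newtons":{"type":"number"}},"required":["plan"]}

```bash
ls; mkdir -p pics
python3 - <<'E'
from plant import get_state, imaging, workorder, spotter, env
import cv2, numpy as np
print(get_state()); print(env.tip_extent)
for n in ("scene","top"):
    im=imaging.grab_frame(n); cv2.imwrite(f"pics/{n}0.png",im); print(n,imaging.camera_info(n))
print(get_state()["time"])
E
```

```text
pics
{'time': 0.0, 'joints': array([-8.42257845e+01,  1.96368232e+01,  8.73769288e+01, -7.38295158e-04,
        7.30736172e+01, -8.36711800e+00]), 'joint_vel': array([ 0.01264504, -0.02679714, -0.11554021, -0.00615831,  0.04279061,
        0.08767001]), 'effort': array([ 4.44237157e-04, -4.33670497e+01, -2.46009457e+01, -4.01165991e-06,
        7.89209880e-03, -8.92620506e-06]), 'tool_pos': array([ 0.12825456, -0.50895797,  0.40402408]), 'tool_rot': array([[ 2.44318142e-01, -9.69695116e-01, -1.65680729e-04],
       [-9.69693954e-01, -2.44318108e-01,  1.51590083e-03],
       [-1.51044043e-03, -2.09702473e-04, -9.99998837e-01]]), 'ft_force': array([ 0.58714033, -0.37323546,  0.35614335]), 'ft_torque': array([0.01259592, 0.0639087 , 0.02077822]), 'opening': 0.08522164419685248}
0.1734
scene {'fx': 423.7808209855988, 'fy': 423.7808209855988, 'cx': 277.80963823737846, 'cy': 206.03284487908962, 'D': array([0.02831265, 0.        , 0.        , 0.        , 0.        ]), 'pose': array([[-0.29098653,  0.76158312, -0.57906649,  1.25653015],
       [ 0.95656103,  0.24287227, -0.16125773,  0.19331448],
       [ 0.01782803, -0.60083626, -0.79917329,  1.09227775],
       [ 0.        ,  0.        ,  0.        ,  1.        ]])}
top {'fx': 482.99453196828955, 'fy': 482.99453196828955, 'cx': 282.9883845039419, 'cy': 202.4841561087122, 'D': array([-0.08068217,  0.        ,  0.        ,  0.        ,  0.        ]), 'pose': array([[-0.0129084 , -0.98699104,  0.16025623,  0.28759412],
       [-0.99987173,  0.01122132, -0.01142798,  0.01119996],
       [ 0.00948103, -0.16038319, -0.98700929,  1.55466188],
       [ 0.        ,  0.        ,  0.        ,  1.        ]])}
0.1
```

View pics/scene0.png

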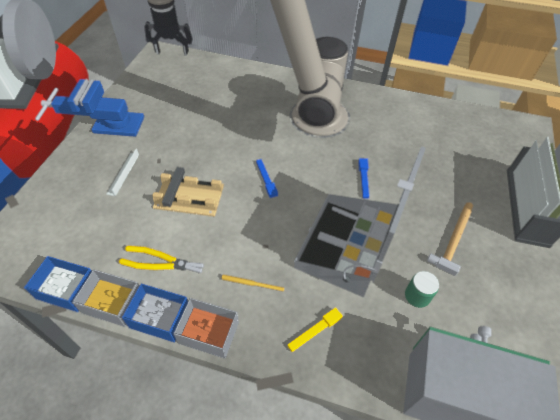

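View pics/top0.png

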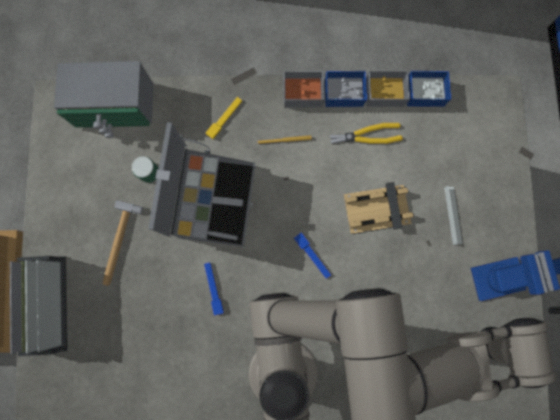

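The scene view shows the chest at about (350,240), the rack at (188,190) and the blue and yellow look-alikes. In the top view the bar's shank in the well is at (228,201), the center punch at (222,236) near the side wall and the empty bay around (367,210). I'll enlarge these.

```bash
cat > h.py <<'E'
from plant import get_state, imaging, workorder, spotter, env
import cv2, numpy as np
np.set_printoptions(precision=4,suppress=True)
def K(n):
    c=imaging.camera_info(n); return np.array([[c['fx'],0,c['cx']],[0,c['fy'],c['cy']],[0,0,1]]),c['D'],c['pose']
def ray(n,uv):
    k,d,P=K(n); p=cv2.undistortPoints(np.array([[uv]],float),k,d)[0,0]
    return P[:3,3],P[:3,:3]@np.array([p[0],p[1],1.])
def onz(n,uv,z):
    o,d=ray(n,uv); return o+d*(z-o[2])/d[2]
def proj(n,X):
    k,d,P=K(n); R=P[:3,:3].T; t=-R@P[:3,3]
    return cv2.projectPoints(np.atleast_2d(np.array(X,float)),cv2.Rodrigues(R)[0],t,k,d)[0][:,0]
def tri(u1,u2):
    A=[];b=[]
    for n,u in(("scene",u1),("top",u2)):
        o,d=ray(n,u); d=d/np.linalg.norm(d); M=np.eye(3)-np.outer(d,d); A.append(M); b.append(M@o)
    A=np.vstack(A);b=np.hstack(b); x=np.linalg.lstsq(A,b,rcond=None)[0]; return x,np.linalg.norm(A@x-b)
def crop(im,x0,y0,w,h,s,fn,marks=()):
    c=cv2.resize(im[y0:y0+h,x0:x0+w],None,fx=s,fy=s,interpolation=cv2.INTER_CUBIC)
    for (u,v) in marks: cv2.circle(c,(int((u-x0+.5)*s),int((v-y0+.5)*s)),3,(0,0,255),1)
    for i in range(0,w,10): cv2.putText(c,str(x0+i),(int(i*s),8),0,.3,(0,255,255),1); cv2.line(c,(int((i+.5)*s),10),(int((i+.5)*s),14),(0,255,255),1)
    for i in range(0,h,10): cv2.putText(c,str(y0+i),(0,int((i+.5)*s)+3),0,.3,(0,255,255),1)
    cv2.imwrite(fn,c)
E
python3 - <<'E'
from h import *
t=cv2.imread('pics/top0.png'); s=cv2.imread('pics/scene0.png')
crop(t,145,120,115,135,5,'pics/c1.png'); crop(t,335,170,90,80,7,'pics/c2.png')
crop(s,290,145,140,155,5,'pics/c3.png' if False else 'pics/c3.png'); crop(s,140,150,95,75,8,'pics/c4.png')
E
python3 - <<'E'
import cv2
for i in (1,2,3,4): print(cv2.imread(f'pics/c{i}.png').shape)
E
```

```text
(675, 575, 3)
(560, 630, 3)
(775, 700, 3)
(600, 760, 3)
```

Run:
```python
from h import *
t=cv2.imread('pics/top0.png'); s=cv2.imread('pics/scene0.png')
crop(t,150,145,115,105,5.7,'pics/c1b.png'); crop(s,292,190,110,105,5.7,'pics/c3b.png')
for n in ("top","scene"):
  for q in ("bar","bar_tip","rack","bay","chest","lip","till_edge","lid_hinge","lid_edge","spare","centerpunch"):
    r=spotter.look_for(q,n)
    print(n,q,[(np.round(a['xyz'],3),round(a['conf'],2)) for a in r[:3]])
```

```text
top bar [(array([0.818, 0.19 , 0.014]), 0.92), (array([0.253, 0.214, 0.012]), 0.9), (array([ 0.372, -0.091,  0.015]), 0.61)]
top bar_tip [(array([ 0.374, -0.092,  0.021]), 0.97), (array([0.256, 0.216, 0.011]), 0.89), (array([0.816, 0.189, 0.015]), 0.73)]
top rack [(array([ 0.51 , -0.295,  0.011]), 0.65)]
top bay [(array([ 0.514, -0.293,  0.012]), 0.71), (array([0.557, 0.315, 0.24 ]), 0.7)]
top chest [(array([0.554, 0.259, 0.065]), 0.58)]
top lip [(array([0.556, 0.258, 0.062]), 0.89)]
top till_edge [(array([0.553, 0.255, 0.064]), 0.95), (array([0.542, 0.171, 0.019]), 0.57)]
top lid_hinge [(array([0.559, 0.316, 0.246]), 0.63)]
top lid_edge [(array([0.558, 0.312, 0.243]), 0.55)]
top spare [(array([ 0.521, -0.354,  0.054]), 0.56)]
top centerpunch [(array([0.435, 0.184, 0.018]), 0.51)]
scene bar [(array([ 0.389, -0.091,  0.013]), 0.86), (array([0.649, 0.305, 0.336]), 0.68), (array([0.825, 0.185, 0.015]), 0.61)]
scene bar_tip [(array([0.262, 0.218, 0.012]), 0.85), (array([0.823, 0.189, 0.015]), 0.82), (array([0.48 , 0.516, 0.022]), 0.72)]
scene rack [(array([ 0.518, -0.297,  0.013]), 0.73), (array([0.55 , 0.167, 0.015]), 0.34), (array([ 0.499, -0.557,  0.01 ]), 0.29)]
scene bay [(array([ 0.516, -0.298,  0.011]), 0.56)]
scene chest []
scene lip [(array([0.568, 0.226, 0.061]), 0.78), (array([ 0.749, -0.025,  0.013]), 0.64)]
scene till_edge [(array([0.57 , 0.233, 0.06 ]), 0.69)]
scene lid_hinge [(array([0.649, 0.297, 0.339]), 0.69), (array([0.475, 0.517, 0.02 ]), 0.24)]
scene lid_edge [(array([0.647, 0.303, 0.338]), 0.64), (array([0.55 , 0.165, 0.022]), 0.63)]
scene spare [(array([ 0.53 , -0.358,  0.057]), 0.82)]
scene centerpunch []
```

View pics/c1b.png

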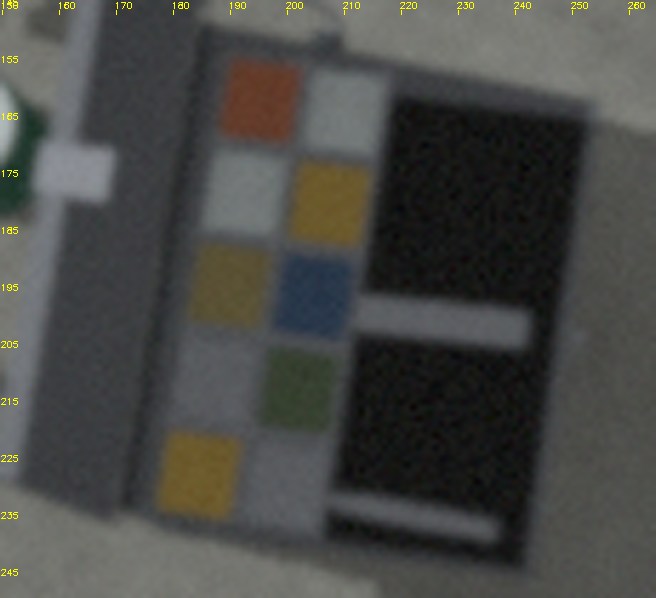

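View pics/c2.png

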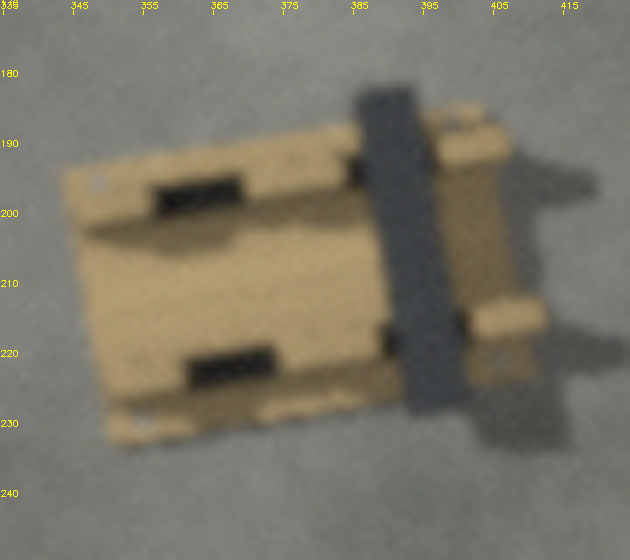

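View pics/c3b.png

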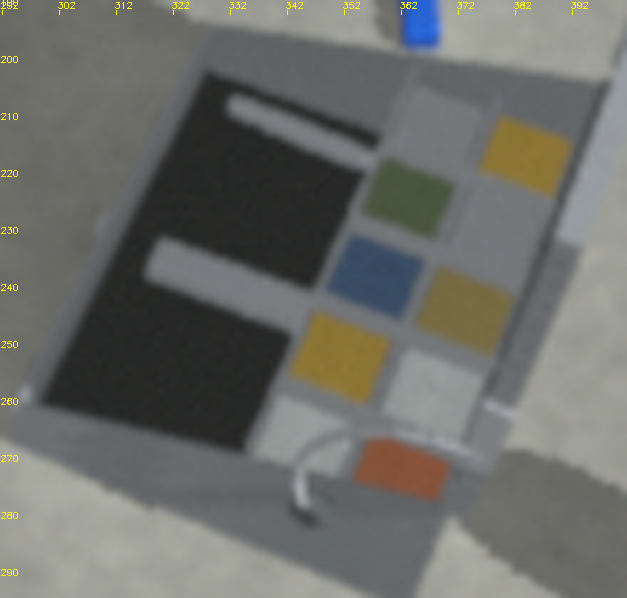

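View pics/c4.png

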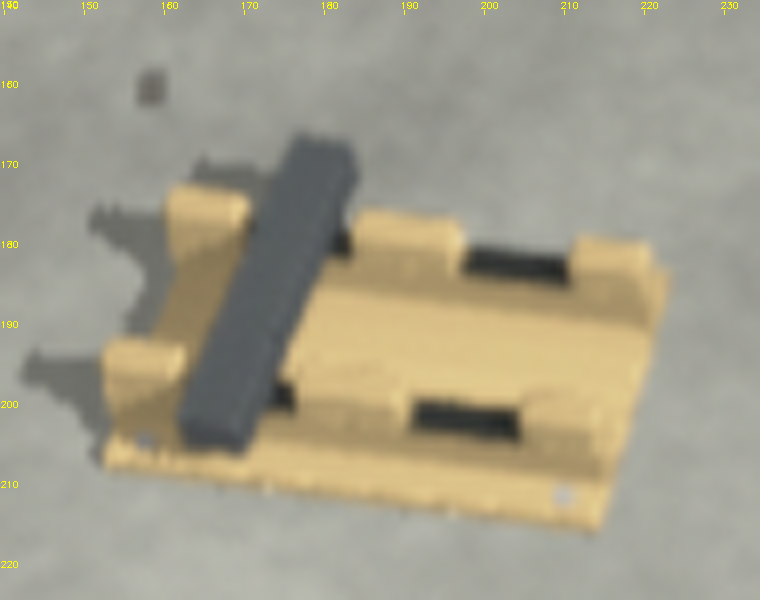

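```bash
cat >> h.py <<'E'
from scipy.optimize import least_squares
def T(p,X):
    x,y,a=p[:3]; X=np.atleast_2d(X); c,s=np.cos(a),np.sin(a)
    return np.c_[x+c*X[:,0]-s*X[:,1], y+s*X[:,0]+c*X[:,1], X[:,2]+(p[3] if len(p)>3 else 0)]
def fit(obs,p0):
    f=lambda p: np.concatenate([(proj(n,T(p,np.array(X)/1000))[0]-uv) for n,X,uv in obs])
    r=least_squares(f,p0,loss='soft_l1'); return r.x,r.fun.reshape(-1,2)
E
python3 - <<'E'
from h import *
ch=[("top",(-106,-135,42),(253.9,162)),("top",(-106,135,42),(241.6,243.6)),("scene",(-106,135,42),(327.5,193.9)),("scene",(-106,-135,42),(292.4,265.8))]
p,f=fit(ch,[.56,.2,1.5]); print("chest",p,np.degrees(p[2])); print(f)
p4,f4=fit(ch,[.56,.2,1.5,0]); print("chest+z",p4)
rk=[("top",(-65,100,10),(349.8,233.1)),("top",(65,100,10),(343.4,193.8)),("top",(65,-100,10),(403.8,184.5)),("top",(40,45,32),(362.9,197.4)),("top",(-40,45,32),(367.5,221.9)),
("scene",(40,45,32),(197.6,202.1)),("scene",(-40,45,32),(203.9,182.6)),("scene",(65,-100,0),(152.4,208)),("scene",(65,100,0),(214.3,215.8)),("scene",(-65,100,10),(223.3,183.3))]
q,g=fit(rk,[.51,-.3,0]); print("rack",q,np.degrees(q[2])); print(g)
q4,g4=fit(rk,[.51,-.3,0,0]); print("rack+z",q4)
np.savez('fits.npz',chest=p,rack=q)
for n in("top","scene"):
    im=cv2.imread(f'pics/{n}0.png')
    big=cv2.resize(im,None,fx=5,fy=5,interpolation=cv2.INTER_CUBIC)
    def L(P,A,c):
        w=proj(n,T(P,np.array(A)/1000)); w=((w+.5)*5).astype(int); cv2.polylines(big,[w.reshape(-1,1,2)],False,c,1,cv2.LINE_AA)
    L(p,[(-106,-135,42),(-106,135,42),(106,135,108),(106,-135,108),(-106,-135,42)],(0,0,255))
    L(p,[(-103,-132,42),(-103,132,42)],(0,0,255)); L(p,[(8,-132,72),(8,132,72)],(0,255,0))
    L(p,[(-103,-132,4),(-103,132,4)],(255,0,255))
    L(q,[(-65,-100,10),(-65,100,10),(65,100,10),(65,-100,10),(-65,-100,10)],(0,0,255))
    for x in(-40,40): L(q,[(x-8,22,32),(x+8,22,32),(x+8,68,32),(x-8,68,32),(x-8,22,32)],(0,255,0))
    L(q,[(-75,-58,22),(-75,-32,22),(75,-32,22),(75,-58,22),(-75,-58,22)],(255,0,0)) if 0 else L(q,[(-75,-58,54),(-75,-32,54),(75,-32,54),(75,-58,54),(-75,-58,54)],(255,0,0))
    if n=="top": a,b=(150,145,115,105),(335,175,90,65)
    else: a,b=(290,190,115,105),(140,155,95,70)
    for i,(x,y,w,h) in enumerate((a,b)): cv2.imwrite(f'pics/ov_{n}{i}.png',big[y*5:(y+h)*5,x*5:(x+w)*5])
E
python3 - <<'E'
import cv2,numpy as np
a=[cv2.imread(f'pics/ov_{n}{i}.png') for n in('top','scene') for i in(0,1)]
cv2.imwrite('pics/ovA.png',cv2.resize(np.hstack([a[0],a[2]]),None,fx=.69,fy=.69))
h=min(a[1].shape[0],a[3].shape[0]); cv2.imwrite('pics/ovB.png',cv2.resize(np.hstack([a[1][:h],a[3][:h]]),None,fx=.85,fy=.85))
E
```

```text
chest [0.5527 0.207  1.4305] 81.9597097860988
[[ 0.7577 -1.6166]
 [ 1.2949  0.0039]
 [ 0.7636  0.8896]
 [ 1.7536 -3.4707]]
chest+z [ 0.5532  0.2076  1.4284 -0.0118]
rack [ 0.5153 -0.3142  0.1424] 8.156924864805701
[[ 1.2513 -0.1918]
 [ 0.6381 -0.1873]
 [-0.1153 -0.0168]
 [ 0.2044 -0.0098]
 [ 0.1109 -0.0647]
 [ 0.4489 -0.2905]
 [ 0.662  -0.0463]
 [ 0.4632  0.0709]
 [ 0.0024  0.6837]
 [ 0.1668 -0.0286]]
rack+z [ 0.5153 -0.3141  0.1424  0.0003]
```

View pics/ovA.png

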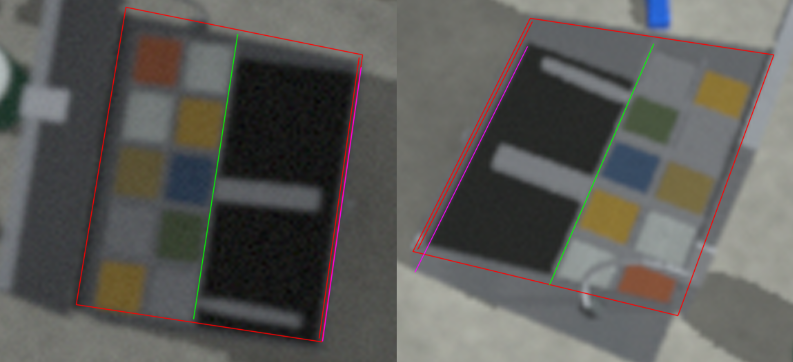

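View pics/ovB.png

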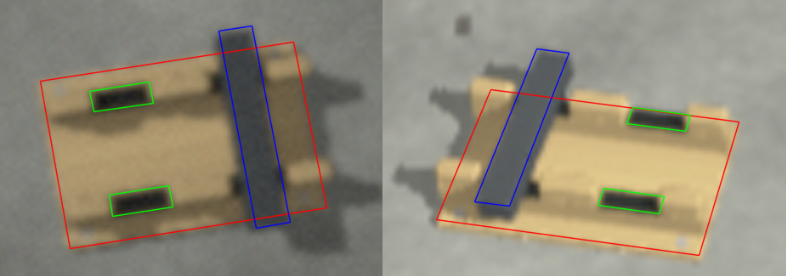

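```bash
cat > fc.py <<'E'
from h import *
pts=[("top",(-106,-135,42),(253.9,162)),("top",(-106,135,42),(241.6,243.6)),("scene",(-106,135,42),(327.5,193.9)),("scene",(-106,-135,0),(292.4,265.8)),("scene",(-103,132,4),(327.5,202.1))]
lines=[("top",(8,-132,72),(8,132,72),(215.8,179.6)),("top",(8,-132,72),(8,132,72),(207.9,232.2)),("scene",(8,-132,72),(8,132,72),(355.5,219.3)),("scene",(8,-132,72),(8,132,72),(334.5,268.1)),
("scene",(-103,-132,4),(-103,132,4),(298.5,260)),("top",(-103,-132,42),(-103,132,42),(252.5,165.6))]
def F(p):
    r=[]
    for n,X,uv in pts: r+=list(proj(n,T(p,np.array(X)/1000))[0]-uv)
    for n,A,B,uv in lines:
        a,b=proj(n,T(p,np.array([A,B])/1000)); d=(b-a)/np.linalg.norm(b-a); e=np.array(uv)-a; r.append(d[0]*e[1]-d[1]*e[0])
    return np.array(r)
r=least_squares(F,[.55,.2,1.43],loss='soft_l1'); p=r.x
print(p,np.degrees(p[2])); print(F(p))
q=np.load('fits.npz')['rack']; np.savez('fits.npz',chest=p,rack=q)
out=[]
for n,(x,y,w,h) in (("top",(150,145,115,105)),("scene",(290,190,115,105))):
    im=cv2.imread(f'pics/{n}0.png'); big=cv2.resize(im,None,fx=5,fy=5,interpolation=cv2.INTER_CUBIC)
    def L(P,A,c):
        v=proj(n,T(P,np.array(A)/1000)); v=((v+.5)*5).astype(int); cv2.polylines(big,[v.reshape(-1,1,2)],False,c,1,cv2.LINE_AA)
    L(p,[(-106,-135,42),(-106,135,42),(106,135,108),(106,-135,108),(-106,-135,42)],(0,0,255))
    L(p,[(-103,-132,42),(-103,132,42)],(0,0,255)); L(p,[(8,-132,72),(8,132,72)],(0,255,0)); L(p,[(-103,-132,4),(-103,132,4)],(255,0,255))
    out.append(big[y*5:(y+h)*5,x*5:(x+w)*5])
cv2.imwrite('pics/ovC.png',cv2.resize(np.hstack(out),None,fx=.69,fy=.69))
# bar
print("bar top-face tip z18", onz("top",(242.5,202.4),.018), "at till", onz("top",(211.8,199.6),.018))
print("chest-frame:")
for uv in((242.5,202.4),(211.8,199.6)):
    X=onz("top",uv,.018); c,s=np.cos(p[2]),np.sin(p[2]); d=X[:2]-p[:2]; print(c*d[0]+s*d[1],-s*d[0]+c*d[1])
E
python3 fc.py
```

```text
[0.5486 0.2053 1.4306] 81.96832303412398
[ 1.2631 -0.3943  1.8248  1.2984  0.5397 -0.1909  0.8929  2.3665 -0.245
 -0.1142 -0.5676 -0.7455 -0.2803 -0.0853  0.2218  1.1468]
bar top-face tip z18 [0.5389 0.1239 0.018 ] at till [0.5491 0.2231 0.018 ]
chest-frame:
-0.08201644465601583 -0.001706165426276456
0.01761601672040028 0.001966127534180958
```

View pics/ovC.png

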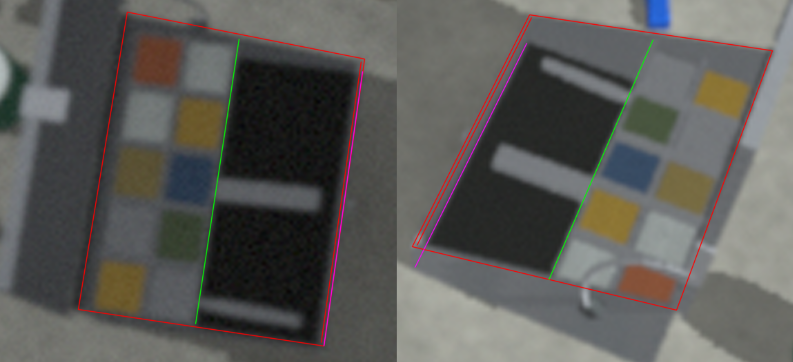

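Run:
```python
from h import *
print(tri((320.1,231.1),(242.1,205.6)))
b=np.array([-.0102,-.0992]);a=np.arctan2(b[1],b[0])
for nm,org in (("top-based",None),):
    tip=np.array([.5389,.1239]); o=tip-0.097*np.array([np.cos(a),np.sin(a)]); print("bar origin",o,np.degrees(a))
P=[o[0],o[1],a]
out=[]
for n,(x,y,w,h) in (("top",(205,180,50,40)),("scene",(305,215,50,40))):
    im=cv2.imread(f'pics/{n}0.png'); s=8; big=cv2.resize(im,None,fx=s,fy=s,interpolation=cv2.INTER_CUBIC)
    def L(A,c):
        v=proj(n,T(P,np.array(A)/1000)); v=((v+.5)*s).astype(int); cv2.polylines(big,[v.reshape(-1,1,2)],False,c,1,cv2.LINE_AA)
    L([(-23,-10,18),(97,-10,18),(97,10,18),(-23,10,18)],(0,0,255)); L([(-23,10,4),(97,10,4),(97,10,18)],(255,0,255))
    out.append(big[y*s:(y+h)*s,x*s:(x+w)*s])
cv2.imwrite('pics/ovD.png',np.hstack(out))
```

```text
(array([0.5287, 0.1261, 0.0154]), np.float64(0.0010096206773802562))
bar origin [0.5488 0.2204] -95.87066873640696
```

View pics/ovD.png

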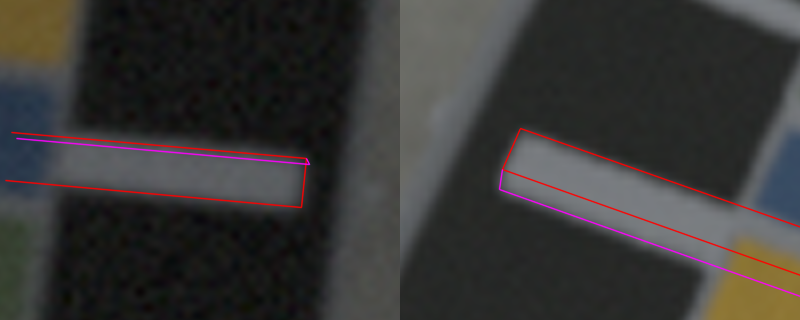

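The bar meant is the bright grey shank at top-view (211–242, 201), mid-well with its heel under the till. The other metal piece, at (222,236), is the center punch by the +y side wall. The blue bars at (215,290) and (312,255) and the yellow one at (225,118) are look-alikes. The fit overlays agree with the text's heights, so next I compute the approach.

```bash
cat >> h.py <<'E'
from scipy.spatial.transform import Rotation as Ro
def tool(yaw,lean=0,toward=None):
    """jaw axis at yaw deg; body leans by lean deg toward horizontal heading (deg), perpendicular to jaw"""
    R=np.array([[np.cos(np.radians(yaw)),np.sin(np.radians(yaw)),0],[np.sin(np.radians(yaw)),-np.cos(np.radians(yaw)),0],[0,0,-1]]).T
    if lean:
        h=np.radians(toward); d=np.array([np.cos(h),np.sin(h),0]); ax=np.cross([0,0,1],d)
        R=Ro.from_rotvec(np.radians(lean)*ax).as_matrix()@R
    return R
def rel(Rt,pt,s=None):
    s=s or get_state(); w=Ro.from_matrix(Rt@s['tool_rot'].T).as_rotvec(); return w,(np.array(pt)-s['tool_pos'])*1000
E
python3 - <<'E'
from h import *
Rt=tool(-5.87,12,-95.87); print(Rt)
w,d=rel(Rt,[.538,.1157,.30]); print(w,d,np.degrees(np.linalg.norm(w)))
E
```

```text
[[ 0.9948 -0.1     0.0213]
 [-0.1023 -0.973   0.2068]
 [-0.     -0.2079 -0.9781]]
[ 0.1688 -0.1458  1.2168] [ 409.7119  624.7908 -104.7275] 70.88154653358224
```

Emit:
apply_moves(plan=[0.169, -0.146, 1.217, 410, 625, 0, 1, 0.169, -0.146, 1.217, 410, 625, 0, 1, 0.169, -0.146, 1.217, 410, 625, 0, 1, 0.169, -0.146, 1.217, 410, 625, 0, 1, 0.169, -0.146, 1.217, 410, 625, 0, 1, 0.169, -0.146, 1.217, 410, 625, 0, 1, 0.169, -0.146, 1.217, 410, 625, 0, 1, 0.169, -0.146, 1.217, 410, 625, 0, 1, 0.169, -0.146, 1.217, 410, 625, 0, 1, 0.169, -0.146, 1.217, 410, 625, 0, 1], newtons=110)

```text
time: 2.2
tool_pos: [0.4033, -0.0891, 0.405]
tool_rot: [[0.995, -0.099, 0.022], [-0.101, -0.973, 0.207], [0.001, -0.208, -0.978]]
ft_force: [0.8, -0.2, 0.9]
opening: 0.0855
```

Run:
```python
from h import *
s=get_state(); print(s['time'],s['tool_pos'],s['joints'])
w,d=rel(tool(-5.87,12,-95.87),[.538,.1157,.30]); print(w,d)
```

```text
2.2 [ 0.4033 -0.0891  0.405 ] [-26.993    8.3703 103.0065  11.7015  73.3063 -25.0219]
[-0.      0.0009 -0.0011] [ 134.7227  204.8337 -105.0076]
```

Emit:
apply_moves(plan=[0, 0, 0, 135, 205, 0, 1, 0, 0, 0, 135, 205, 0, 1, 0, 0, 0, 135, 205, 0, 1, 0, 0, 0, 135, 205, 0, 1, 0, 0, 0, 135, 205, 0, 1, 0, 0, 0, 135, 205, -40, 1, 0, 0, 0, 135, 205, -80, 1, 0, 0, 0, 135, 205, -105, 1, 0, 0, 0, 135, 205, -105, 1])

```text
time: 3.1
tool_pos: [0.5365, 0.1141, 0.2962]
tool_rot: [[0.995, -0.101, 0.014], [-0.102, -0.973, 0.207], [-0.008, -0.207, -0.978]]
ft_force: [-0.4, 0.9, 0.5]
opening: 0.0851
```

Run:
```python
from h import *
for n in("top","scene"):
    im=imaging.grab_frame(n); cv2.imwrite(f'pics/{n}1.png',im)
t=cv2.imread('pics/top1.png');s=cv2.imread('pics/scene1.png')
cv2.imwrite('pics/m1.png',np.hstack([cv2.resize(t[140:260,140:270],None,fx=3,fy=3),cv2.resize(s[130:290,270:420][:120],None,fx=2.6,fy=3)]))
s=get_state(); print(s['time'],s['tool_pos'],s['joints'])
w,d=rel(tool(-5.87,12,-95.87),[.538,.1157,.179]); print(w,d)
```

```text
3.2 [0.5379 0.114  0.3003] [ 0.9123 27.5357 93.2868 14.0387 58.5073 -0.5096]
[-0.0004  0.0002 -0.    ] [   0.1035    1.7421 -121.3011]
```

View pics/m1.png

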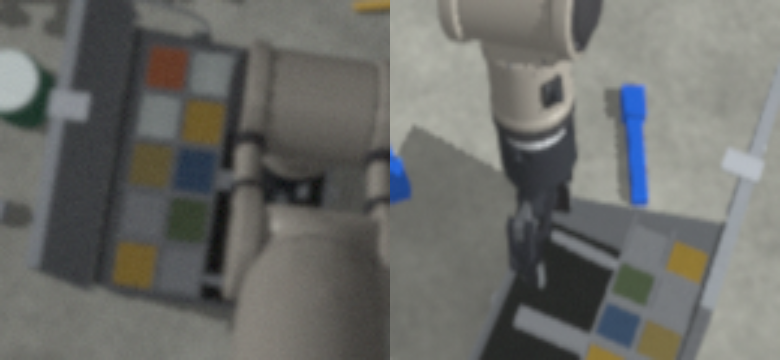

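The gripper is centred over the shank and leaning to the front. I descend.

Emit:
apply_moves(plan=[0, 0, 0, 0, 2, -35, 1, 0, 0, 0, 0, 2, -70, 1, 0, 0, 0, 0, 2, -95, 0.8, 0, 0, 0, 0, 2, -110, 0.6, 0, 0, 0, 0, 2, -116, 0.6, 0, 0, 0, 0, 2, -118, 0.5, 0, 0, 0, 0, 2, -118, 0.5, 0, 0, 0, 0, 2, -118, 0.5])

```text
time: 4.0
tool_pos: [0.5381, 0.116, 0.1831]
tool_rot: [[0.995, -0.099, 0.024], [-0.102, -0.973, 0.207], [0.002, -0.209, -0.978]]
ft_force: [-0.3, 0.6, -0.3]
opening: 0.0428
```

Run:
```python
from h import *
for n in("scene","top"):
    im=imaging.grab_frame(n); cv2.imwrite(f'pics/{n}2.png',im)
s=cv2.imread('pics/scene2.png')
crop(s,290,190,100,90,6,'pics/m2.png')
s=get_state(); print(s['time'],s['tool_pos'],s['ft_force'],s['opening'])
```

```text
4.1 [0.5379 0.116  0.1827] [ 0.1996 -0.1182 -0.2835] 0.04299788324061508
```

View pics/m2.png

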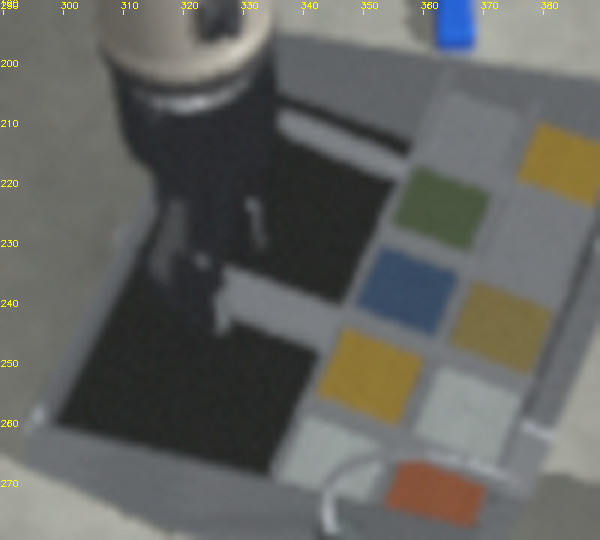

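The fingers straddle the shank near its tip, at about (325,240). I lower 3 mm and close.

Emit:
apply_moves(plan=[0, 0, 0, 0, 0, -3, 0.4, 0, 0, 0, 0, 0, -3, 0.2, 0, 0, 0, 0, 0, -3, 0, 0, 0, 0, 0, 0, -3, 0, 0, 0, 0, 0, 0, -3, 0, 0, 0, 0, 0, 0, -3, 0, 0, 0, 0, 0, 0, -3, 0], newtons=110)

```text
time: 4.8
tool_pos: [0.5378, 0.1159, 0.1791]
tool_rot: [[0.995, -0.1, 0.022], [-0.102, -0.973, 0.207], [0.001, -0.208, -0.978]]
ft_force: [-0.0, -1.1, 5.8]
opening: 0.0163
```

Emit:
apply_moves(plan=[0, 0, 0, 0, 0, 0, 0, 0, 0, 0, 0, 0, 0, 0])

```text
time: 5.0
tool_pos: [0.5378, 0.1159, 0.1791]
tool_rot: [[0.995, -0.1, 0.022], [-0.102, -0.973, 0.207], [0.001, -0.208, -0.978]]
ft_force: [1.0, -1.5, 5.5]
opening: 0.0166
```

Run:
```python
from h import *
for n in("scene","top"):
    im=imaging.grab_frame(n); cv2.imwrite(f'pics/{n}3.png',im)
s=cv2.imread('pics/scene3.png')
crop(s,290,190,100,90,6,'pics/m3.png')
s=get_state(); print(s['time'],s['tool_pos'],s['ft_force'],s['opening'])
```

```text
5.1 [0.5378 0.1159 0.1791] [-0.4529 -1.9806  5.2272] 0.016250477346190808
```

View pics/m3.png

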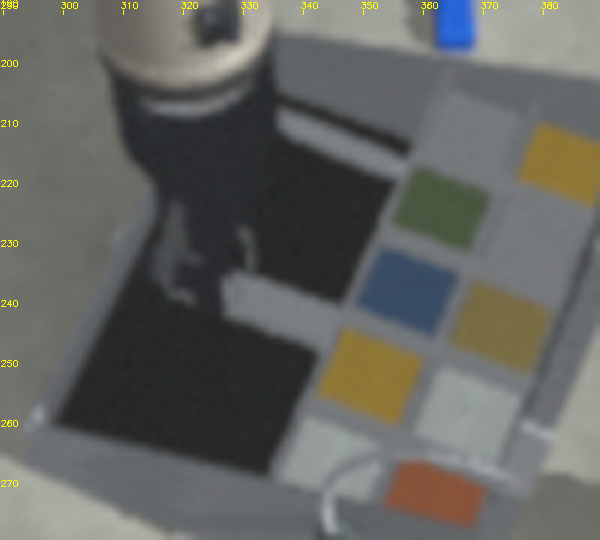

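```bash
cat > tilt.py <<'E'
from h import *
s=get_state(); p0=np.array([.5378,.1159,.1791]); H=np.array([.5558,.288,.004]); d=np.array([-.1023,-.9948,0]); a=np.cross(d,[0,0,1])
for th,lift,pull in ((5,1,0),(10,1.5,0),(15,2,0),(19,2,0),(20,4,60),(22,10,100),(22,40,150)):
    R=Ro.from_rotvec(np.radians(th)*a); p=H+R.apply(p0-H)+d*pull/1000+[0,0,lift/1000]
    print(th,pull,np.radians(th)*a,(p-p0)*1000)
E
python3 tilt.py
```

```text
5 0 [-0.0868  0.0089  0.    ] [ 1.6286 15.8367 15.4156]
10 0 [-0.1736  0.0179  0.    ] [ 3.3795 32.863  28.8888]
15 0 [-0.2604  0.0268  0.    ] [ 5.2394 50.9493 40.8207]
19 0 [-0.3299  0.0339  0.    ] [ 6.7963 66.0892 48.7978]
20 60 [-0.3473  0.0357  0.    ] [ 1.0561 10.2699 52.6245]
22 100 [-0.382   0.0393  0.    ] [ -2.2308 -21.6926  62.0729]
22 150 [-0.382   0.0393  0.    ] [ -7.3458 -71.4326  92.0729]
```

Emit:
apply_moves(plan=[-0.043, 0.004, 0, 0.8, 8, 8, 0, -0.087, 0.009, 0, 1.6, 15.8, 15.4, 0, -0.13, 0.013, 0, 2.5, 24, 22, 0, -0.174, 0.018, 0, 3.4, 32.9, 28.9, 0, -0.174, 0.018, 0, 3.4, 32.9, 28.9, 0])

```text
time: 5.6
tool_pos: [0.5409, 0.15, 0.2077]
tool_rot: [[0.995, -0.1, 0.004], [-0.1, -0.994, 0.034], [0.0, -0.034, -0.999]]
ft_force: [0.4, 0.5, -3.5]
opening: 0.016
```

Run:
```python
from h import *
for n in("scene","top"):
    im=imaging.grab_frame(n); cv2.imwrite(f'pics/{n}4.png',im)
s=cv2.imread('pics/scene4.png')
crop(s,290,190,100,90,6,'pics/m4.png')
s=get_state(); print(s['time'],s['tool_pos'],s['ft_force'],s['ft_torque'],s['opening'])
```

```text
5.7 [0.5406 0.1491 0.2069] [ 0.9032  1.1336 -2.799 ] [ 0.054  -0.0857 -0.0426] 0.01633165549212557
```

View pics/m4.png

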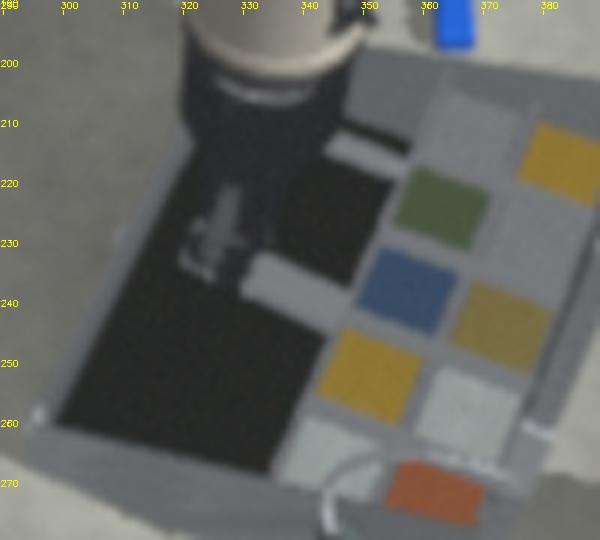

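Emit:
apply_moves(plan=[-0.043, 0.004, 0, 0.9, 9, 6.2, 0, -0.087, 0.009, 0, 1.9, 18.1, 12, 0, -0.122, 0.013, 0, 2.6, 26, 16, 0, -0.156, 0.016, 0, 3.4, 33.2, 20, 0, -0.156, 0.016, 0, 3.4, 33.2, 20, 0, -0.156, 0.016, 0, 3.4, 33.2, 20, 0])

```text
time: 6.3
tool_pos: [0.544, 0.1817, 0.2267]
tool_rot: [[0.995, -0.101, -0.014], [-0.102, -0.988, -0.12], [-0.002, 0.121, -0.993]]
ft_force: [-0.3, 0.3, -2.8]
opening: 0.0162
```

Run:
```python
from h import *
for n in("scene","top"):
    im=imaging.grab_frame(n); cv2.imwrite(f'pics/{n}5.png',im)
s=cv2.imread('pics/scene5.png');t=cv2.imread('pics/top5.png')
crop(s,290,180,110,90,6,'pics/m5.png');cv2.imwrite('pics/m5t.png',cv2.resize(t[130:260,140:280],None,fx=4,fy=4))
s=get_state(); print(s['time'],s['tool_pos'],s['ft_force'],s['ft_torque'],s['opening'])
```

```text
6.4 [0.544  0.1815 0.2269] [-0.0383  0.9352 -3.0643] [ 0.1461  0.0655 -0.0197] 0.01654486708315017
```

View pics/m5.png

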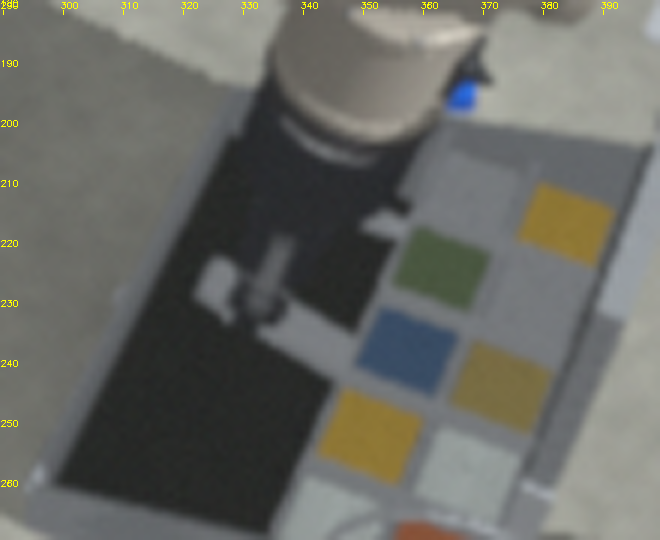

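View pics/m5t.png

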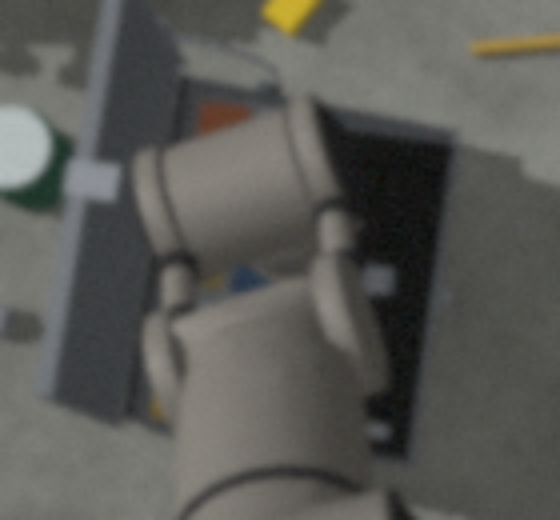

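Run:
```python
from h import *
H=np.array([.5558,.288,.004]); d=np.array([-.1023,-.9948,0]); a=np.cross(d,[0,0,1]); side=np.cross(d,[0,0,1])
for th in(12,15,19,22):
    R=Ro.from_rotvec(np.radians(th)*a)
    P=[H+[0,0,.002]+R.apply(d*.165+[0,0,.014]+side*w) for w in(-.01,.01)]
    print(th,P[0],proj("scene",P),proj("top",P))
```

```text
12 [0.5495 0.1293 0.054 ] [[320.5603 229.7342]
 [322.7857 224.5953]] [[239.9435 197.242 ]
 [239.2843 203.4799]]
15 [0.5498 0.132  0.0622] [[321.7162 228.4815]
 [323.9442 223.3245]] [[238.8724 196.7151]
 [238.2074 202.9851]]
19 [0.5503 0.1363 0.073 ] [[323.4854 226.9111]
 [325.7147 221.7286]] [[237.2216 195.9983]
 [236.5483 202.3106]]
22 [0.5506 0.14   0.0808] [[324.9817 225.8138]
 [327.2104 220.6116]] [[235.8184 195.452 ]
 [235.1386 201.7954]]
```

The bar is gripped and tilted. Its tip is at scene (323,225), as predicted for about 18°, with the underside roughly 57 mm up, above the lip. I draw it out.

Emit:
apply_moves(plan=[-0.017, 0.002, 0, -0.5, -5, 3, 0, -0.035, 0.004, 0, -1.5, -15, 5, 0, -0.035, 0.004, 0, -2.8, -28, 6, 0, -0.035, 0.004, 0, -4, -40, 6.5, 0, -0.035, 0.004, 0, -5.3, -52, 7, 0, -0.035, 0.004, 0, -6.4, -62, 9, 0, -0.035, 0.004, 0, -7.4, -72, 15, 0, -0.035, 0.004, 0, -9.4, -92, 32, 0, -0.035, 0.004, 0, -11, -107, 47, 0, -0.035, 0.004, 0, -12.5, -122, 62, 0])

```text
time: 7.4
tool_pos: [0.5317, 0.059, 0.2907]
tool_rot: [[0.995, -0.101, -0.016], [-0.102, -0.982, -0.156], [-0.0, 0.157, -0.988]]
ft_force: [0.2, -0.3, -4.3]
opening: 0.0161
```

Run:
```python
from h import *
for n in("scene","top"):
    im=imaging.grab_frame(n); cv2.imwrite(f'pics/{n}6.png',im)
s=cv2.imread('pics/scene6.png');t=cv2.imread('pics/top6.png')
crop(s,270,150,130,95,6,'pics/m6.png')
s=get_state(); print(s['time'],s['tool_pos'],s['ft_force'],s['ft_torque'],s['opening'])
```

```text
7.5 [0.5323 0.0583 0.2921] [ 1.3083  0.1437 -5.1508] [-0.1296  0.0188  0.0454] 0.01619901430655444
```

View pics/m6.png

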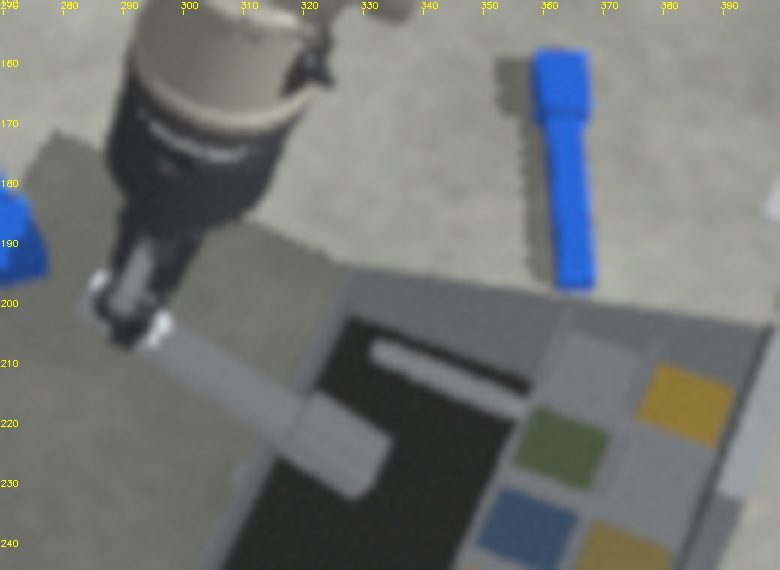

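Run:
```python
from h import *
print(rel(tool(-5.87,12,-95.87),[.539,-.1445,.225]))
```

```text
(array([ 0.3652, -0.0338,  0.0025]), array([   6.6873, -202.7831,  -67.1286]))
```

Emit:
apply_moves(plan=[0, 0, 0, 0, -35, 0, 0, 0, 0, 0, 0, -75, 0, 0, 0.04, -0.004, 0, 2, -110, 0, 0, 0.11, -0.01, 0, 3, -140, -10, 0, 0.18, -0.017, 0.001, 4, -165, -25, 0, 0.25, -0.024, 0.002, 5, -185, -40, 0, 0.32, -0.03, 0.0025, 6.7, -198, -55, 0, 0.365, -0.034, 0.0025, 6.7, -203, -67, 0, 0.365, -0.034, 0.0025, 6.7, -203, -67, 0, 0.365, -0.034, 0.0025, 6.7, -203, -67, 0])

```text
time: 8.5
tool_pos: [0.5385, -0.1427, 0.2224]
tool_rot: [[0.995, -0.098, 0.016], [-0.099, -0.974, 0.206], [-0.004, -0.207, -0.978]]
ft_force: [0.2, 0.2, -3.5]
opening: 0.0166
```

Run:
```python
from h import *
for n in("scene","top"):
    im=imaging.grab_frame(n); cv2.imwrite(f'pics/{n}7.png',im)
s=cv2.imread('pics/scene7.png');t=cv2.imread('pics/top7.png')
crop(s,220,120,110,95,6,'pics/m7.png')
crop(t,260,180,110,95,6,'pics/m7t.png')
s=get_state(); print(s['time'],s['tool_pos'],s['ft_force'],s['ft_torque'],s['opening'])
```

```text
8.6 [ 0.5388 -0.1423  0.2233] [-0.6772  1.1028 -4.3671] [-0.5446  0.0345 -0.0342] 0.01634778489735142
```

View pics/m7.png

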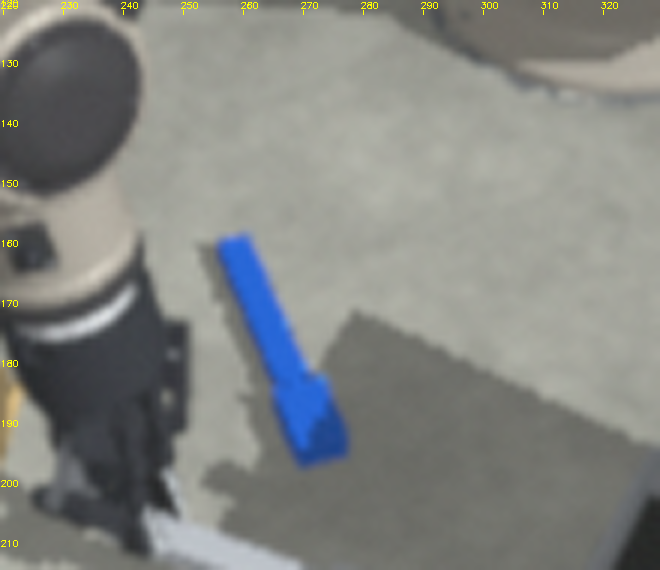

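View pics/m7t.png

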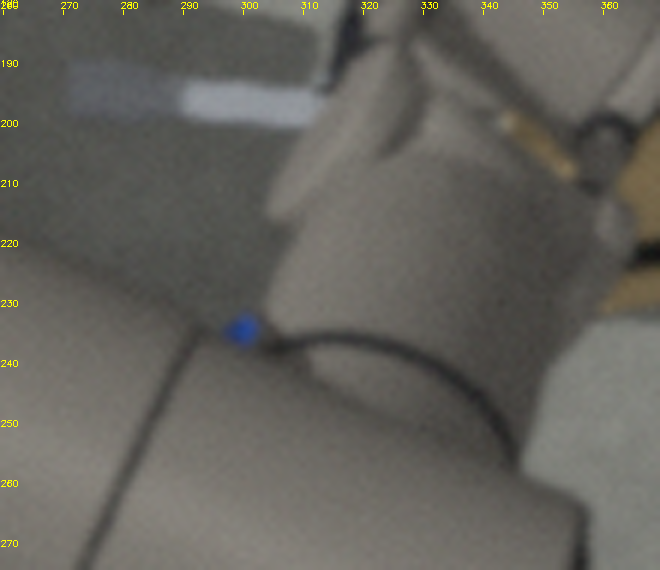

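Run:
```python
from h import *
s=cv2.imread('pics/scene7.png')
crop(s,220,180,90,75,7,'pics/m7b.png')
# predicted flat bar, underside z: TCP .2233 vs .1791 when underside at .004
d=np.array([-.1023,-.9948,0]); side=np.array([-.9948,.1023,0])
o=np.array([.5488,.2204,0])+np.array([.5388-.5378,-.1423-.1159,.004+.2233-.1791])
for nm,x,w,z in(("heelend top",-.068,.015,.02),("heelend top",-.068,-.015,.02),("should",-.023,.015,.02),("should",-.023,-.015,.02)):
    X=o+d*x+side*w+[0,0,z]; print(nm,X,proj("scene",X)[0],proj("top",X)[0])
```

```text
heelend top [0.5418 0.0314 0.0682] [289.533  216.6999] [270.9585 198.543 ]
heelend top [0.5717 0.0283 0.0682] [285.7254 224.3481] [271.8542 189.1394]
should [ 0.5372 -0.0134  0.0682] [275.5803 211.8119] [285.3166 199.8371]
should [ 0.5671 -0.0165  0.0682] [271.6155 219.3339] [286.166  190.4274]
```

View pics/m7b.png

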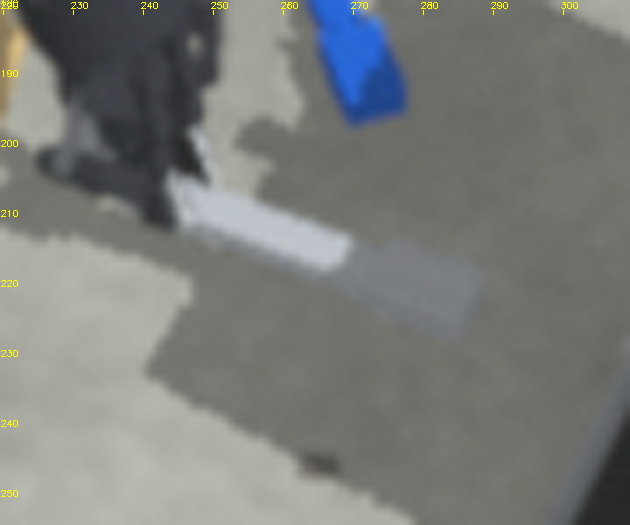

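Emit:
apply_moves(plan=[0, 0, 0, 0, 0, -12, 0, 0, 0, 0, 0, 0, -24, 0, 0, 0, 0, 0, 0, -34, 0, 0, 0, 0, 0, 0, -40, 0, 0, 0, 0, 0, 0, -43, 0, 0, 0, 0, 0, 0, -45, 0, 0, 0, 0, 0, 0, -45, 0])

```text
time: 9.3
tool_pos: [0.5385, -0.1429, 0.1775]
tool_rot: [[0.995, -0.097, 0.017], [-0.099, -0.973, 0.207], [-0.004, -0.208, -0.978]]
ft_force: [0.1, -0.1, -3.3]
opening: 0.0163
```

Emit:
apply_moves(plan=[0, 0, 0, 0, 0, -1, 0, 0, 0, 0, 0, 0, -2, 0, 0, 0, 0, 0, 0, -2, 0])

```text
time: 9.6
tool_pos: [0.5386, -0.1431, 0.1759]
tool_rot: [[0.995, -0.098, 0.018], [-0.099, -0.973, 0.207], [-0.003, -0.208, -0.978]]
ft_force: [-0.8, 0.4, -2.2]
opening: 0.0167
```

Emit:
apply_moves(plan=[0, 0, 0, 0, 0, -1, 0, 0, 0, 0, 0, 0, -1, 0, 0, 0, 0, 0, 0, -1, 0.3, 0, 0, 0, 0, 0, -1, 0.5, 0, 0, 0, 0, 0, -1, 0.7, 0, 0, 0, 0, 0, 1, 0.7])

```text
time: 10.2
tool_pos: [0.5385, -0.1428, 0.1765]
tool_rot: [[0.995, -0.098, 0.017], [-0.099, -0.973, 0.207], [-0.004, -0.208, -0.978]]
ft_force: [0.4, -0.4, 0.5]
opening: 0.0596
```

Emit:
apply_moves(plan=[0, 0, 0, 0, -5, 20, 0.8, 0, 0, 0, 0, -15, 55, 1, 0.1, -0.01, 0, 0, -25, 100, 1, 0.1, -0.01, 0, 0, -60, 140, 1, 0.1, -0.01, 0, 0, -110, 150, 1, 0.1, -0.01, 0, 0, -150, 150, 1, 0.1, -0.01, 0, 0, -150, 150, 1])

```text
time: 10.9
tool_pos: [0.5379, -0.2978, 0.3272]
tool_rot: [[0.995, -0.099, 0.03], [-0.104, -0.948, 0.3], [-0.001, -0.302, -0.953]]
ft_force: [0.2, 0.5, 0.1]
opening: 0.0854
```

Run:
```python
from h import *
for n in("scene","top"):
    im=imaging.grab_frame(n); cv2.imwrite(f'pics/{n}8.png',im)
s=cv2.imread('pics/scene8.png');t=cv2.imread('pics/top8.png')
crop(s,210,180,90,75,7,'pics/m8.png')
crop(t,260,170,90,75,7,'pics/m8t.png')
s=get_state(); print(s['time'],s['tool_pos'],s['ft_force'],s['ft_torque'],s['opening'],s['joints'])
```

```text
11.0 [ 0.5382 -0.2936  0.3262] [-1.0973  1.4932  0.0296] [-0.1611  0.0254  0.0024] 0.08532417497181166 [-39.1265  34.7835  76.146   14.9159  79.6199 -37.3912]
```

View pics/m8.png

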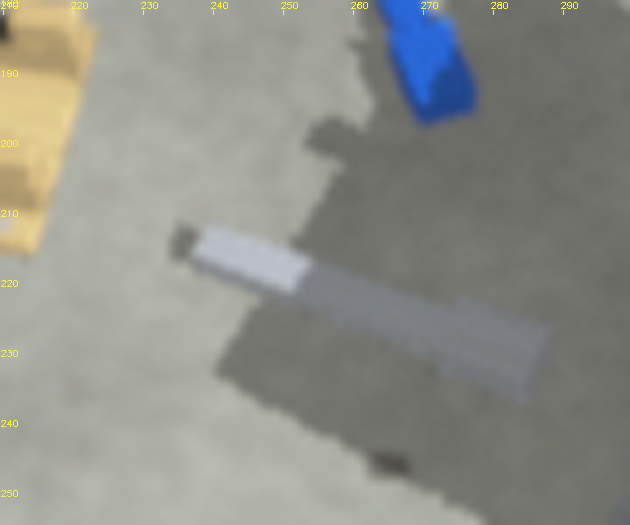

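View pics/m8t.png

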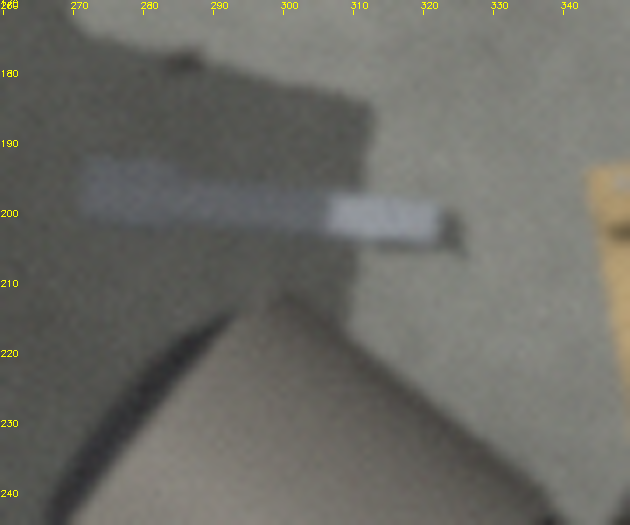

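Run:
```python
from h import *
obs=[("top",(97,10,14),(322.4,198.1)),("top",(97,-10,14),(322.4,203.8)),("top",(-68,15,20),(270.9,192.4)),("top",(-68,-15,20),(270.6,201.6)),
("scene",(97,-10,14),(238.8,211.2)),("scene",(-68,-15,20),(288.1,226.4)),("scene",(-68,15,0),(284.8,236.6)),("scene",(97,10,0),(236.9,217.4))]
p,f=fit(obs,[.55,-.04,-1.67]); print(p,np.degrees(p[2])); print(f)
p4,_=fit(obs,[.55,-.04,-1.67,0]);print(p4)
for c in("top","scene"): print(c,fit([o for o in obs if o[0]==c],[.55,-.04,-1.67])[0])
P=p
out=[]
for n,(x,y,w,h) in (("top",(262,180,70,35)),("scene",(228,203,70,40))):
    im=cv2.imread(f'pics/{n}8.png'); s=8; big=cv2.resize(im,None,fx=s,fy=s,interpolation=cv2.INTER_CUBIC)
    def L(A,c):
        v=proj(n,T(P,np.array(A)/1000)); v=((v+.5)*s).astype(int); cv2.polylines(big,[v.reshape(-1,1,2)],False,c,1,cv2.LINE_AA)
    L([(-23,-10,14),(97,-10,14),(97,10,14),(-23,10,14),(-23,15,20),(-68,15,20),(-68,-15,20),(-23,-15,20),(-23,15,20)],(0,0,255)); L([(-68,15,20),(-68,15,0),(-23,15,0),(-23,10,0),(97,10,0),(97,10,14)],(255,0,255)); L([(0,-10,14),(0,10,14)],(0,255,0))
    out.append(big[y*s:(y+h)*s,x*s:(x+w)*s])
cv2.imwrite('pics/ovE.png',np.vstack(out))
np.savez('bar.npz',p=p)
yaw=np.degrees(P[2])+90
for z in(.30,.178): print(rel(tool(yaw),[P[0],P[1],z]))
print(rel(tool(yaw-75),[.5,-.2,.3]))
```

```text
[ 0.5498 -0.038  -1.6619] -95.21849270968052
[[ 0.2882 -0.0866]
 [-0.1123  0.2884]
 [ 1.1367 -0.2379]
 [ 0.6749 -0.303 ]
 [ 0.6093 -0.1065]
 [ 0.7839 -0.7725]
 [ 0.2805  0.1922]
 [ 0.0329  1.0438]]
[ 0.5498 -0.038  -1.6619  0.0002]
top [ 0.5494 -0.0364 -1.6526]
scene [ 0.5501 -0.0394 -1.6768]
(array([-0.3096,  0.0258,  0.01  ]), array([ 11.6603, 255.5712, -26.2214]))
(array([-0.3096,  0.0258,  0.01  ]), array([  11.6603,  255.5712, -148.2214]))
(array([-0.2468,  0.2242, -1.2878]), array([-38.164 ,  93.5571, -26.2214]))
```

View pics/ovE.png

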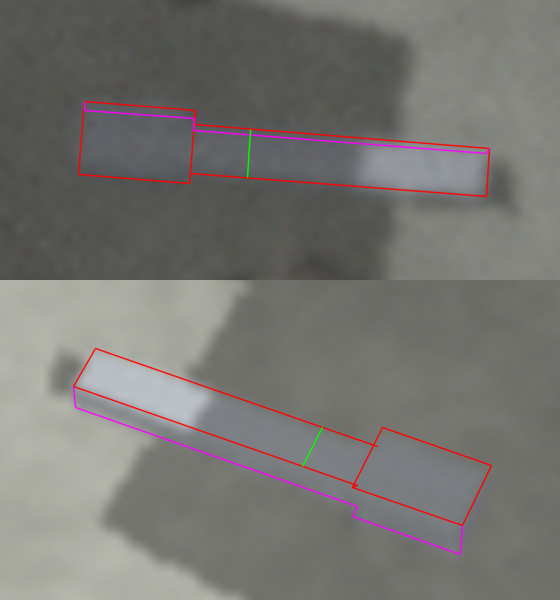

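Emit:
apply_moves(plan=[-0.07, 0.006, 0.002, 2, 45, 0, 1, -0.15, 0.013, 0.005, 5, 90, 0, 1, -0.23, 0.019, 0.008, 8, 140, -5, 1, -0.31, 0.026, 0.01, 10, 185, -10, 1, -0.31, 0.026, 0.01, 12, 225, -18, 1, -0.31, 0.026, 0.01, 12, 256, -26, 1, -0.31, 0.026, 0.01, 12, 256, -50, 1, -0.31, 0.026, 0.01, 12, 256, -80, 1, -0.31, 0.026, 0.01, 12, 256, -80, 1, -0.31, 0.026, 0.01, 12, 256, -80, 1])

```text
time: 12.0
tool_pos: [0.5503, -0.036, 0.2468]
tool_rot: [[0.996, -0.088, -0.002], [-0.088, -0.996, -0.001], [-0.002, 0.001, -1.0]]
ft_force: [0.2, -0.2, 0.6]
opening: 0.0855
```

Run:
```python
from h import *
p=np.load('bar.npz')['p']; print(rel(tool(np.degrees(p[2])+90),[p[0],p[1],.1765])); print(get_state()['tool_pos'])
```

```text
(array([ 0.0007, -0.0016, -0.003 ]), array([ -0.4266,  -2.0344, -70.2717]))
[ 0.5503 -0.036   0.2468]
```

Emit:
apply_moves(plan=[0, 0, -0.003, 0, -1.5, -20, 0.8, 0, 0, -0.003, 0, -1.5, -40, 0.6, 0, 0, -0.003, 0, -1.5, -55, 0.5, 0, 0, -0.003, 0, -1.5, -65, 0.5, 0, 0, -0.003, 0, -1.5, -70, 0.4, 0, 0, -0.003, 0, -1.5, -70, 0.2, 0, 0, -0.003, 0, -1.5, -70, 0, 0, 0, -0.003, 0, -1.5, -70, 0, 0, 0, -0.003, 0, -1.5, -70, 0, 0, 0, -0.003, 0, -1.5, -70, 0], newtons=110)

```text
time: 13.0
tool_pos: [0.5507, -0.0384, 0.1774]
tool_rot: [[0.996, -0.092, 0.001], [-0.092, -0.996, -0.001], [0.001, 0.001, -1.0]]
ft_force: [-1.1, 0.9, 5.7]
opening: 0.0166
```

Emit:
apply_moves(plan=[0, 0, 0, 0, 0, 0, 0, 0, 0, 0, 0, 0, 5, 0, 0, 0, 0, 0, 0, 15, 0, 0, 0, 0, 0, 0, 30, 0, 0, 0, 0, 0, 0, 55, 0, 0, 0, 0, 0, 0, 75, 0, 0, 0, 0, 0, 0, 80, 0, 0, 0, 0, 0, 0, 80, 0])

```text
time: 13.8
tool_pos: [0.5506, -0.0384, 0.2573]
tool_rot: [[0.996, -0.092, 0.001], [-0.092, -0.996, -0.002], [0.001, 0.001, -1.0]]
ft_force: [-0.4, 0.5, -4.1]
opening: 0.0166
```

Run:
```python
from h import *
for n in("scene","top"):
    im=imaging.grab_frame(n); cv2.imwrite(f'pics/{n}9.png',im)
s=cv2.imread('pics/scene9.png');t=cv2.imread('pics/top9.png')
crop(s,215,170,90,75,7,'pics/m9.png')
crop(t,255,170,90,75,7,'pics/m9t.png')
for i in range(6):
    imaging.grab_frame("top")
    s=get_state(); print(s['time'],s['tool_pos'],s['ft_force'],s['ft_torque'],s['opening'])
d=np.array([np.cos(np.radians(-95.4)),np.sin(np.radians(-95.4)),0]); sd=np.array([-d[1],d[0],0])
o=s['tool_pos']*[1,1,0]+[0,0,.257-.1774]
for x,w,z in((97,-10,14),(97,10,0),(-68,-15,20),(-68,15,0)):
    X=o+(d*x+sd*w)/1000+[0,0,z/1000+.0]; print(x,w,z,X,proj("scene",X),proj("top",X))
```

```text
13.95 [ 0.5501 -0.0383  0.2555] [-0.8719  0.1062 -4.4789] [ 0.0078 -0.0477 -0.0097] 0.016392119235200567
14.0 [ 0.5501 -0.0383  0.2554] [-0.6482  0.3463 -4.4251] [-0.0423  0.0013  0.0246] 0.016589727423214278
14.05 [ 0.5502 -0.0383  0.2555] [-1.074  -0.3014 -4.6574] [-0.02    0.0119 -0.013 ] 0.016517581650591626
14.1 [ 0.5503 -0.0384  0.2556] [ 0.218  -0.2503 -4.8649] [-0.0024 -0.0324  0.0025] 0.017097782983448703
14.15 [ 0.5504 -0.0384  0.2558] [ 0.3358 -0.2792 -4.6453] [-0.0357  0.0423  0.0557] 0.016643186477488102
14.2 [ 0.5504 -0.0384  0.256 ] [ 0.0292 -0.542  -3.9146] [0.0465 0.0065 0.0126] 0.01630359305282536
97 -10 14 [ 0.5313 -0.134   0.0936] [[237.8097 195.4381]] [[324.7307 199.9231]]
97 10 0 [ 0.5512 -0.1359  0.0796] [[235.1913 203.1493]] [[324.7361 194.3434]]
-68 -15 20 [0.5419 0.0307 0.0996] [[289.7323 210.3887]] [[271.0281 196.7954]]
-68 15 0 [0.5717 0.0279 0.0796] [[285.7013 222.1092]] [[271.9474 188.4274]]
```

View pics/m9.png

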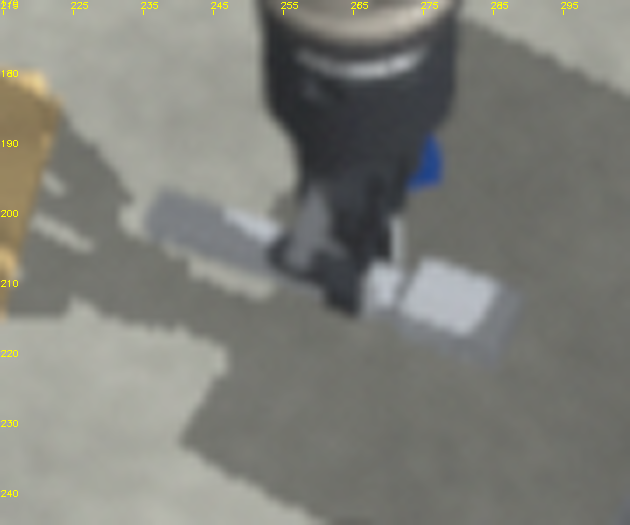

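View pics/m9t.png

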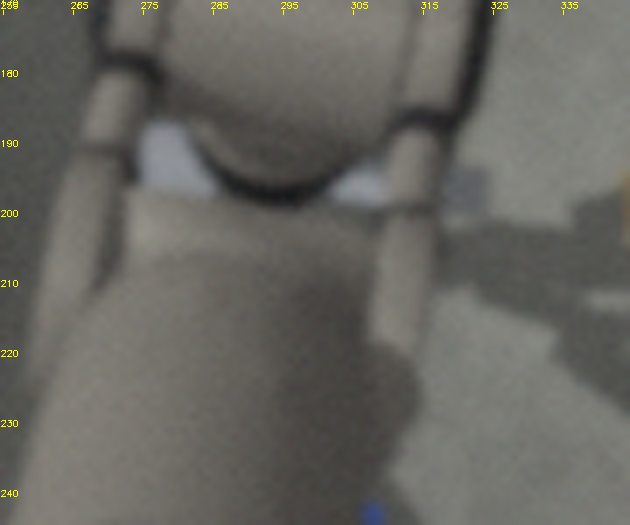

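Run:
```python
from h import *
q=np.load('fits.npz')['rack']; b=T(q,[0,.045,.032])[0]; print(b)
print(rel(tool(np.degrees(q[2])-90),[b[0],b[1],.26]))
```

```text
[ 0.5089 -0.2696  0.032 ]
(array([-0.0002, -0.0019, -1.3362]), array([ -41.541 , -231.2191,    4.0431]))
```

Emit:
apply_moves(plan=[0, 0, -0.1, -4, -20, 5, 0, 0, 0, -0.23, -8, -45, 5, 0, 0, 0, -0.37, -12, -70, 5, 0, 0, 0, -0.51, -17, -95, 5, 0, 0, 0, -0.65, -22, -120, 5, 0, 0, 0, -0.79, -27, -145, 5, 0, 0, 0, -0.93, -31, -170, 5, 0, 0, 0, -1.07, -35, -192, 5, 0, 0, 0, -1.2, -38, -212, 5, 0, 0, 0, -1.3, -41, -226, 5, 0])

```text
time: 15.2
tool_pos: [0.5093, -0.2658, 0.2613]
tool_rot: [[0.172, -0.985, -0.001], [-0.985, -0.172, -0.0], [-0.0, 0.001, -1.0]]
ft_force: [0.7, -0.0, -5.5]
opening: 0.0166
```

Run:
```python
from h import *
q=np.load('fits.npz')['rack']; b=T(q,[0,.045,.032])[0]
print(get_state()['ft_force'],rel(tool(np.degrees(q[2])-90),[b[0],b[1],.24]))
```

```text
[ 0.6984 -0.0218 -5.511 ] (array([ 0.0001, -0.0014, -0.0304]), array([ -0.3788,  -3.8323, -21.3002]))
```

Emit:
apply_moves(plan=[0, 0, -0.034, -0.5, -4, 0, 0, 0, 0, -0.034, -0.5, -4, -10, 0, 0, 0, -0.034, -0.5, -4, -20, 0, 0, 0, -0.034, -0.5, -4, -20, 0, 0, 0, -0.034, -0.5, -4, -20, 0])

```text
time: 15.7
tool_pos: [0.5091, -0.2676, 0.2409]
tool_rot: [[0.146, -0.989, -0.003], [-0.989, -0.146, 0.001], [-0.001, 0.002, -1.0]]
ft_force: [0.6, -0.5, -3.7]
opening: 0.0166
```

Run:
```python
from h import *
for n in("scene","top"):
    im=imaging.grab_frame(n); cv2.imwrite(f'pics/{n}10.png',im)
s=cv2.imread('pics/scene10.png');t=cv2.imread('pics/top10.png')
crop(s,140,140,100,85,7,'pics/m10.png')
crop(t,325,165,100,85,7,'pics/m10t.png')
q=np.load('fits.npz')['rack']; b=T(q,[0,.045,.032])[0]
s=get_state(); print(s['ft_force'],s['tool_pos'],rel(tool(np.degrees(q[2])-90),[b[0],b[1],.2094]))
```

```text
[-0.3452 -0.0568 -4.3823] [ 0.5093 -0.268   0.2417] (array([ 0.0001, -0.0011, -0.0034]), array([ -0.4239,  -1.6076, -32.3256]))
```

View pics/m10.png

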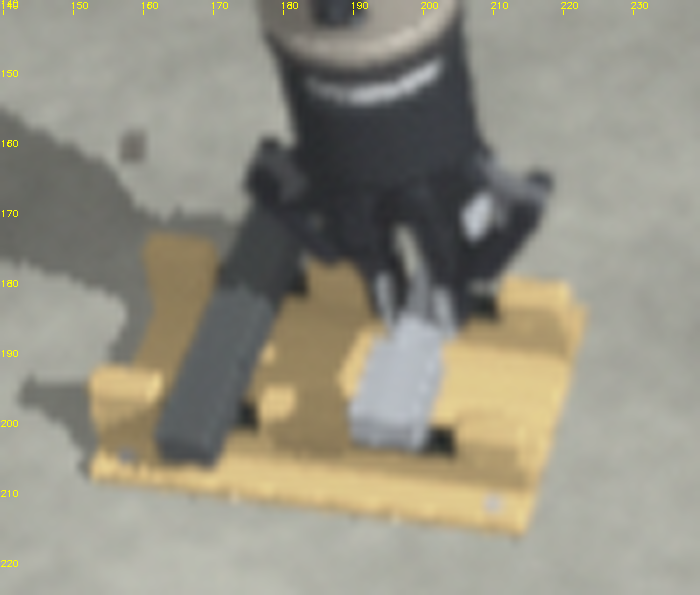

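View pics/m10t.png

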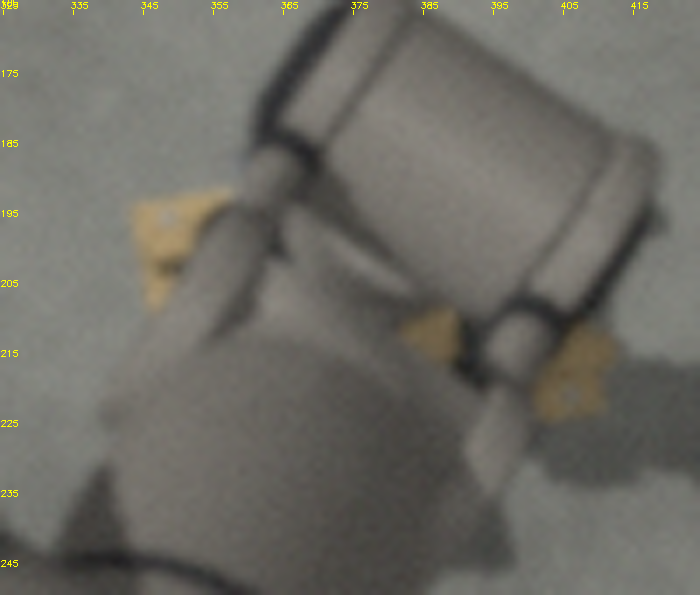

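Run:
```python
from h import *
q=np.load('fits.npz')['rack'];p=[.5093,-.268,q[2]]
for x,y,z in((68,-15,0),(68,15,0),(68,-15,20),(68,15,20),(23,15,20),(23,-15,20)): print((x,y,z),proj("scene",T(p,np.array([x,y,z])/1000+[0,0,.0643]))[0])
```

```text
(68, -15, 0) [189.8238 202.1328]
(68, 15, 0) [199.4587 203.4356]
(68, -15, 20) [188.835  198.0792]
(68, 15, 20) [198.5902 199.392 ]
(23, 15, 20) [202.4718 187.9343]
(23, -15, 20) [192.9131 186.6663]
```

Prediction and picture agree to under 1 px: the heel's bottom edge is seen at (189.5,201.6)–(199.5,203). I lower gently.

Emit:
apply_moves(plan=[0, 0, -0.002, -0.4, -1.3, -8, 0, 0, 0, -0.002, -0.4, -1.3, -16, 0, 0, 0, -0.002, -0.4, -1.3, -23, 0, 0, 0, -0.002, -0.4, -1.3, -27, 0, 0, 0, -0.002, -0.4, -1.3, -29, 0, 0, 0, -0.002, -0.4, -1.3, -30, 0, 0, 0, -0.002, -0.4, -1.3, -30, 0])

```text
time: 16.5
tool_pos: [0.5087, -0.2698, 0.2116]
tool_rot: [[0.142, -0.99, -0.001], [-0.99, -0.142, -0.0], [-0.0, 0.001, -1.0]]
ft_force: [0.0, 0.4, -5.2]
opening: 0.0166
```

Emit:
apply_moves(plan=[0, 0, 0, 0, 0, -1, 0, 0, 0, 0, 0, 0, -1.5, 0, 0, 0, 0, 0, 0, -2, 0, 0, 0, 0, 0, 0, -2, 0])

```text
time: 16.9
tool_pos: [0.5086, -0.2697, 0.2096]
tool_rot: [[0.142, -0.99, -0.001], [-0.99, -0.142, -0.0], [-0.0, 0.001, -1.0]]
ft_force: [-0.6, 0.0, -5.1]
opening: 0.0162
```

Emit:
apply_moves(plan=[0, 0, 0, 0, 0, -0.7, 0, 0, 0, 0, 0, 0, -1.2, 0, 0, 0, 0, 0, 0, -1.2, 0])

```text
time: 17.2
tool_pos: [0.5086, -0.2697, 0.2095]
tool_rot: [[0.142, -0.99, -0.001], [-0.99, -0.142, -0.0], [0.0, 0.001, -1.0]]
ft_force: [-2.5, 1.6, 4.5]
opening: 0.0166
```

Emit:
apply_moves(plan=[0, 0, 0, 0, 0, 0.8, 0, 0, 0, 0, 0, 0, 0.8, 0.25, 0, 0, 0, 0, 0, 0.8, 0.4, 0, 0, 0, 0, 0, 0.8, 0.6, 0, 0, 0, 0, 0, 3, 0.6, 0, 0, 0, 0, 0, 15, 0.7, 0, 0, 0, 0, 0, 40, 0.9, 0, 0, 0, 0, 0, 75, 1, 0, 0, 0, 0, 20, 120, 0.6, 0, 0, 0, 0, 60, 160, 0])

```text
time: 18.2
tool_pos: [0.5086, -0.2153, 0.3671]
tool_rot: [[0.139, -0.99, 0.002], [-0.99, -0.139, -0.002], [0.003, -0.001, -1.0]]
ft_force: [1.3, 0.5, 0.4]
opening: 0.0589
```

Emit:
apply_moves(plan=[0, 0, 0, -10, 45, 30, 0, 0, 0, 0, -20, 90, 60, 0, 0, 0, 0, -30, 135, 90, 0, 0, 0, 0, -40, 180, 120, 0, 0, 0, 0, -50, 215, 140, 0, 0, 0, 0, -50, 215, 140, 0])

```text
time: 18.8
tool_pos: [0.457, 0.0038, 0.5081]
tool_rot: [[0.146, -0.989, 0.006], [-0.989, -0.146, 0.0], [0.001, -0.006, -1.0]]
ft_force: [0.7, -0.2, -0.1]
opening: 0.0003
```

Run:
```python
from h import *
for n in("scene","top"):
    im=imaging.grab_frame(n); cv2.imwrite(f'pics/{n}11.png',im)
s=cv2.imread('pics/scene11.png');t=cv2.imread('pics/top11.png')
crop(s,140,140,100,85,7,'pics/m11.png')
crop(t,325,165,100,85,7,'pics/m11t.png')
crop(s,330,130,130,105,6,'pics/m11l.png')
crop(t,140,110,100,100,5.9,'pics/m11lt.png')
s=get_state(); print(s['time'],s['tool_pos'],s['joints'])
```

```text
18.9 [0.4579 0.0019 0.5057] [-9.3616  8.7012 85.9959 -0.0164 85.1439 72.3059]
```

View pics/m11.png

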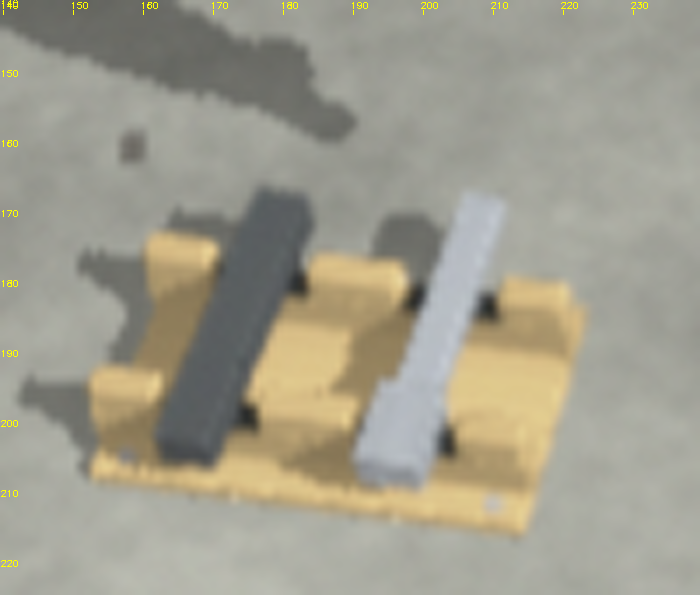

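View pics/m11t.png

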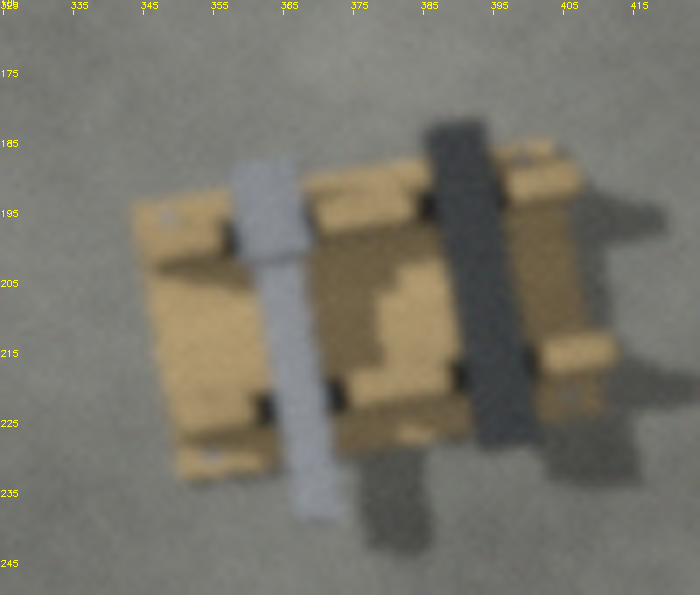

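View pics/m11l.png

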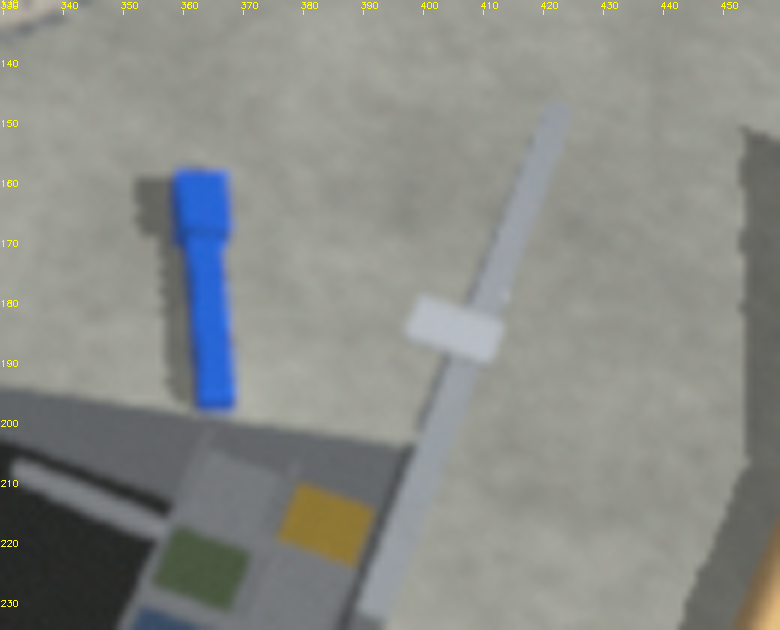

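View pics/m11lt.png

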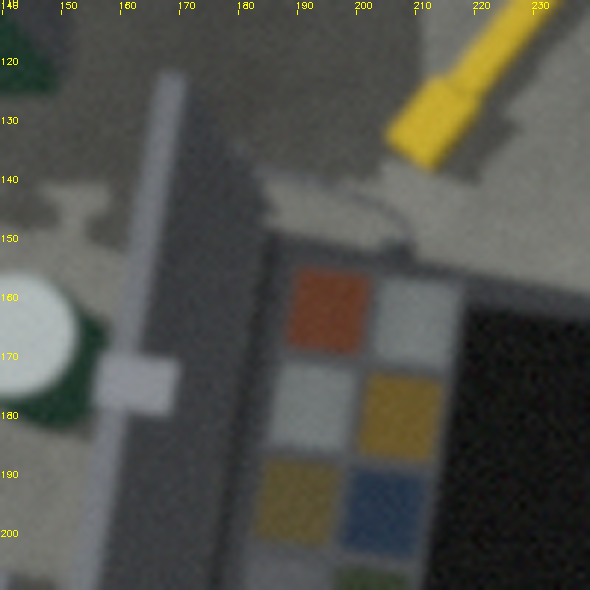

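Run:
```python
from h import *
c=np.load('fits.npz')['chest']
def tochest(X):
    d=X[:2]-c[:2]; return np.array([np.cos(c[2])*d[0]+np.sin(c[2])*d[1],-np.sin(c[2])*d[0]+np.cos(c[2])*d[1],X[2]])
for a,b in (((405.3,184.2),(162.7,174.6)),((391.2,232.8),(168.7,121.7))):
    X,e=tri(a,b); print(X,e,tochest(X))
print("hinge",T(c,[.106,0,.108]))
# lid edge vs q
for q in (1.5,1.6,1.7,1.8,1.9,2.0):
    a=q-.302; x=.106-.23*np.cos(a)+.008*np.sin(a); z=.108+.23*np.sin(a)+.008*np.cos(a); 
    P=[T(c,[x,y,z])[0] for y in(-.142,0,.142)]
    print(q,x,z,P[1],proj("top",P).round(1).tolist(),proj("scene",P).round(1).tolist())
# bar in rack fit
obs=None
```

```text
[0.5611 0.3057 0.3405] 0.0010066338784244964 [0.1011 0.0016 0.3405]
[0.7044 0.2941 0.3379] 0.0021538494226683437 [ 0.1096 -0.1418  0.3379]
hinge [[0.5634 0.3103 0.108 ]]
1.5 0.029679645516067825 0.32511564543221416 [0.5528 0.2347 0.3251] [[199.9, 126.7], [191.3, 178.7], [182.7, 232.6]] [[355.3, 222.9], [374.4, 178.8], [390.9, 141.0]]
1.6 0.051736326083971294 0.3316502932999081 [0.5559 0.2566 0.3317] [[191.3, 125.0], [182.5, 177.1], [173.7, 231.2]] [[365.4, 224.8], [383.9, 180.1], [399.9, 141.8]]
1.7 0.0743351913444579 0.33595030136590714 [0.559  0.2789 0.336 ] [[182.6, 123.4], [173.6, 175.6], [164.6, 229.9]] [[375.8, 227.5], [393.7, 182.1], [409.1, 143.3]]
1.8 0.0972504409060366 0.3379727053710097 [0.5622 0.3016 0.338 ] [[173.9, 122.2], [164.8, 174.4], [155.6, 228.6]] [[386.3, 230.8], [403.5, 184.8], [418.3, 145.6]]
1.9 0.12025311316986242 0.3376972981229146 [0.5654 0.3244 0.3377] [[165.4, 121.2], [156.1, 173.3], [146.7, 227.5]] [[396.8, 234.8], [413.3, 188.2], [427.5, 148.5]]
2.0 0.14311337303834784 0.3351268313998072 [0.5686 0.347  0.3351] [[157.1, 120.5], [147.7, 172.4], [138.3, 226.4]] [[407.0, 239.4], [422.8, 192.3], [436.3, 152.1]]
```

Run:
```python
from h import *
c=np.load('fits.npz')['chest']
print("tin",onz("top",(143,168),.085))
Rt=tool(np.degrees(c[2])-90)
for pt in([.50,.14,.57],[.5363,.3686,.57],[.5363,.3686,.47]): print(rel(Rt,pt))
def bar():
    # bar in rack, fit: u=325+px/7-.5 etc
    f=lambda x,y:(325+x/7-.5,165+y/7-.5); g=lambda x,y:(140+x/7-.5,140+y/7-.5)
    obs=[("top",(97,10,14),f(292,520)),("top",(97,-10,14),f(342,515)),("top",(-68,15,20),f(232,165)),("top",(-68,-15,20),f(297,160)),
     ("scene",(97,10,14),g(505,200)),("scene",(-68,-15,0),g(357,472)),("scene",(-68,15,0),g(425,487)),("scene",(97,-10,14),g(462,193))]
    return obs
for sgn in(1,-1):
    o=[(n,(X[0],sgn*X[1],X[2]),uv) for n,X,uv in bar()]
    p,r=fit(o,[.51,-.27,-3.0,.032]); print(sgn,p,np.degrees(p[2]),np.abs(r).max())
```

```text
tin [0.6407 0.4314 0.085 ]
(array([-0.0011,  0.0028,  1.2852]), array([ 42.1073, 138.0976,  64.2534]))
(array([-0.0011,  0.0028,  1.2852]), array([ 78.4073, 366.6976,  64.2534]))
(array([-0.0011,  0.0028,  1.2852]), array([ 78.4073, 366.6976, -35.7466]))
1 [ 0.5104 -0.2798 -3.0786  0.0282] -176.39247725569416 14.209553824513819
-1 [ 0.5102 -0.2678 -3.0203  0.0333] -173.04906157413114 1.3805755031802107
```

The bar lies flat in the bay. The fit puts its balance point 2 mm from the bay centre, at height 33 mm. Next is the lid: I go over it to behind it with the fingers shut.

Emit:
apply_moves(plan=[0, 0, 0.14, 12, 40, 40, 0, 0, 0, 0.28, 25, 80, 64, 0, 0, 0, 0.42, 35, 110, 64, 0, 0, 0, 0.56, 42, 138, 64, 0, 0, 0, 0.7, 50, 180, 64, 0, 0, 0, 0.84, 56, 220, 64, 0, 0, 0, 0.98, 62, 262, 64, 0, 0, 0, 1.12, 70, 306, 64, 0, 0, 0, 1.25, 76, 348, 64, 0, 0, 0, 1.285, 78, 372, 64, 0])

```text
time: 19.9
tool_pos: [0.5384, 0.3743, 0.565]
tool_rot: [[0.99, -0.138, -0.003], [-0.138, -0.99, -0.003], [-0.003, 0.003, -1.0]]
ft_force: [0.5, 0.6, -0.4]
opening: 0.0001
```

Run:
```python
from h import *
for n in("scene","top"):
    im=imaging.grab_frame(n); cv2.imwrite(f'pics/{n}12.png',im)
s=get_state(); print(s['time'],s['tool_pos'],s['joints'])
c=np.load('fits.npz')['chest']; print(rel(tool(np.degrees(c[2])-90),[.5363,.3686,.47]))
```

```text
20.0 [0.5382 0.3746 0.5644] [ 28.1541  32.7143  41.9357  -0.0405 105.6376  36.1971]
(array([ 0.003 , -0.0041,  0.0004]), array([ -1.883 ,  -5.9603, -94.3513]))
```

View pics/scene12.png

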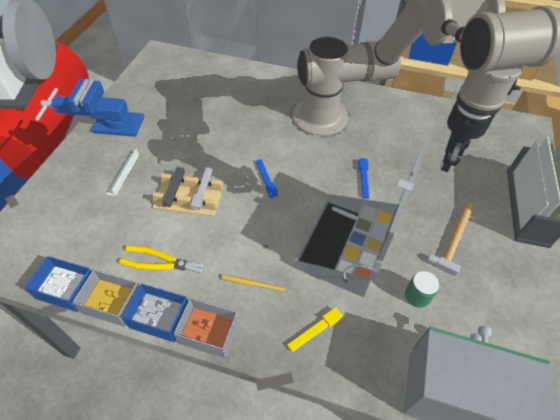

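Emit:
apply_moves(plan=[0, 0, 0, -2, 0, -30, 0, 0, 0, 0, -2, 0, -60, 0, 0, 0, 0, -2, 0, -85, 0, 0, 0, 0, -2, 0, -94, 0, 0, 0, 0, -2, 0, -94, 0, 0, 0, 0, -2, 0, -94, 0])

```text
time: 20.6
tool_pos: [0.5352, 0.3718, 0.475]
tool_rot: [[0.99, -0.144, 0.001], [-0.144, -0.99, -0.001], [0.001, 0.0, -1.0]]
ft_force: [0.6, -0.4, -0.6]
opening: 0.0003
```

```bash
cat > lid.py <<'E'
from h import *
c=np.load('fits.npz')['chest']
s=get_state(); print(s['time'],s['tool_pos'],s['ft_force'],rel(tool(np.degrees(c[2])-90),s['tool_pos'])[0])
p0=s['tool_pos']
for a in np.arange(1.5,-.36,-.06):
    dl=.011*abs(np.sin(a)); x=.106-.19*np.cos(a)+(.008+dl)*np.sin(a); z=.108+.19*np.sin(a)+(.008)*np.cos(a)+dl*0
    X=T(c,[x,.035,z+.1734])[0]; print(round(a,2),np.round((X-p0)*1000,1))
E
python3 lid.py
```

```text
20.6 [0.5352 0.3718 0.475 ] [ 0.5812 -0.4249 -0.6352] [0.0006 0.0013 0.0043]
1.5 [ -5.7 -51.2  -3.5]
1.44 [ -7.3 -62.6  -4.2]
1.38 [ -8.9 -74.1  -5.6]
1.32 [-10.5 -85.5  -7.6]
1.26 [-12.1 -96.8 -10.3]
1.2 [ -13.7 -108.   -13.6]
1.14 [ -15.3 -119.   -17.6]
1.08 [ -16.8 -129.9  -22.3]
1.02 [ -18.3 -140.5  -27.5]
0.96 [ -19.7 -150.8  -33.4]
0.9 [ -21.2 -160.7  -39.8]
0.84 [ -22.5 -170.3  -46.8]
0.78 [ -23.8 -179.4  -54.3]
0.72 [ -25.  -188.1  -62.3]
0.66 [ -26.2 -196.3  -70.8]
0.6 [ -27.3 -204.   -79.7]
0.54 [ -28.3 -211.1  -89.1]
0.48 [ -29.2 -217.5  -98.8]
0.42 [ -30.  -223.4 -108.8]
0.36 [ -30.7 -228.6 -119.2]
0.3 [ -31.4 -233.1 -129.8]
0.24 [ -31.9 -236.9 -140.7]
0.18 [ -32.3 -240.  -151.7]
0.12 [ -32.7 -242.3 -162.9]
0.06 [ -32.9 -243.9 -174.2]
-0.0 [ -33.  -244.8 -185.6]
-0.06 [ -33. -245. -197.]
-0.12 [ -33.  -244.5 -208.4]
-0.18 [ -32.8 -243.5 -219.8]
-0.24 [ -32.6 -241.9 -231. ]
-0.3 [ -32.3 -239.7 -242.1]
```

Emit:
apply_moves(plan=[0, 0, 0, -2, -20, 0, 0, 0, 0, 0, -4, -38, -2, 0, 0, 0, 0, -5.7, -51, -3, 0, 0, 0, 0, -7.3, -63, -4, 0, 0, 0, 0, -8.9, -74, -6, 0, 0, 0, 0, -10.5, -85, -8, 0, 0, 0, 0, -12, -97, -10, 0, 0, 0, 0, -13.7, -108, -14, 0])

```text
time: 21.4
tool_pos: [0.5209, 0.2644, 0.4621]
tool_rot: [[0.99, -0.142, 0.004], [-0.142, -0.99, 0.001], [0.004, -0.002, -1.0]]
ft_force: [-0.1, 3.1, 6.1]
opening: 0.0
```

Run:
```python
from h import *
for n in("scene",):
    im=imaging.grab_frame(n); cv2.imwrite(f'pics/{n}13.png',im); crop(im,300,80,150,120,5,'pics/m13.png')
s=get_state(); print(s['time'],s['tool_pos'],s['ft_force'])
```

```text
21.45 [0.5209 0.2629 0.4611] [1.2575 1.753  3.9792]
```

View pics/m13.png

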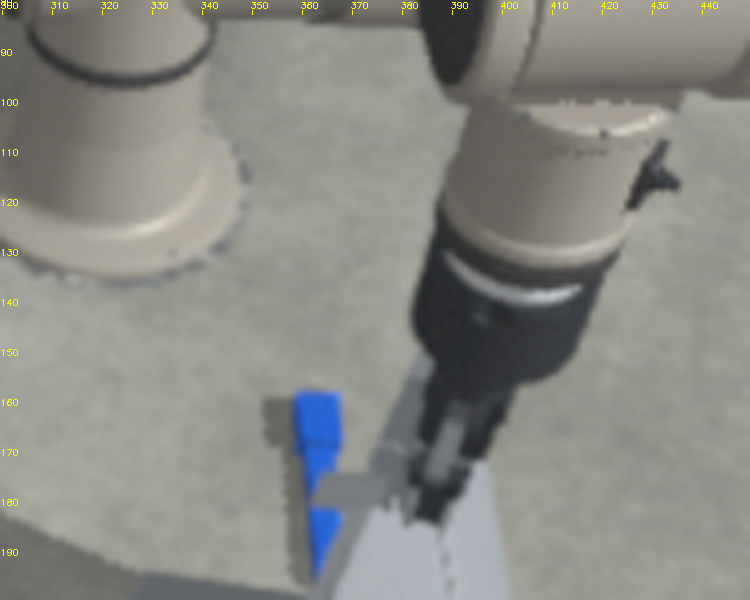

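The lid is swinging with the push, at forces under 7 N. I continue along the arc.

Emit:
apply_moves(plan=[0, 0, 0, -1.6, -11, -4, 0, 0, 0, 0, -3.1, -22, -8.5, 0, 0, 0, 0, -4.6, -32.5, -14, 0, 0, 0, 0, -6, -43, -20, 0, 0, 0, 0, -7.5, -53, -26, 0, 0, 0, 0, -8.8, -62, -33, 0, 0, 0, 0, -10, -71, -41, 0, 0, 0, 0, -11.3, -80, -49, 0, 0, 0, 0, -12.5, -88, -57, 0, 0, 0, 0, -13.6, -96, -66, 0])

```text
time: 22.45
tool_pos: [0.507, 0.168, 0.393]
tool_rot: [[0.99, -0.143, -0.001], [-0.143, -0.99, -0.001], [-0.001, 0.001, -1.0]]
ft_force: [0.6, 3.8, 1.9]
opening: 0.0002
```

Emit:
apply_moves(plan=[0, 0, 0, -1, -7, -9, 0, 0, 0, 0, -2, -13.5, -19, 0, 0, 0, 0, -2.7, -19, -29, 0, 0, 0, 0, -3.4, -25, -39.5, 0, 0, 0, 0, -4.1, -29, -50, 0, 0, 0, 0, -4.6, -33, -61, 0, 0, 0, 0, -5, -36, -72, 0, 0, 0, 0, -5.4, -38, -83, 0])

```text
time: 23.25
tool_pos: [0.5019, 0.1303, 0.3099]
tool_rot: [[0.99, -0.143, -0.0], [-0.143, -0.99, -0.002], [0.0, 0.002, -1.0]]
ft_force: [0.3, 1.1, 1.7]
opening: -0.0001
```

Run:
```python
from h import *
for n in("scene",):
    im=imaging.grab_frame(n); cv2.imwrite(f'pics/{n}14.png',im); crop(im,270,140,150,120,5,'pics/m14.png')
s=get_state(); print(s['time'],s['tool_pos'],s['ft_force'])
c=np.load('fits.npz')['chest']
for a in(0,-.1,-.2,-.302):
    X=T(c,[.106-.19*np.cos(a)+.008*np.sin(a),.035,.108+.19*np.sin(a)+.008*np.cos(a)+.1734])[0]; print(a,(X-s['tool_pos'])*1000)
```

```text
23.3 [0.5015 0.13   0.3081] [-0.0548 -0.504   0.6513]
0 [  0.7526  -2.9735 -18.7309]
-0.1 [  0.7737  -2.8244 -37.7392]
-0.2 [  1.0597  -0.7971 -56.6376]
-0.302 [  1.6216   3.1848 -75.6047]
```

View pics/m14.png

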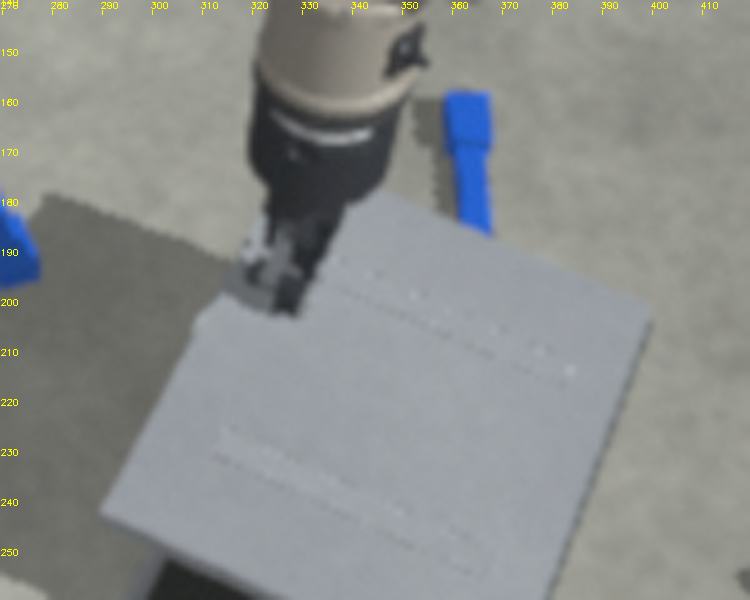

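Emit:
apply_moves(plan=[0, 0, 0, 0.5, -2, -10, 0, 0, 0, 0, 0.5, -2, -20, 0, 0, 0, 0, 0.5, -2, -30, 0, 0, 0, 0, 0.5, -2, -40, 0, 0, 0, 0, 0.7, -1, -49, 0, 0, 0, 0, 1, 0, -57, 0, 0, 0, 0, 1, 1, -64, 0, 0, 0, 0, 1, 2, -68, 0, 0, 0, 0, 1, 2, -71, 0, 0, 0, 0, 1, 2, -73, 0])

```text
time: 24.3
tool_pos: [0.503, 0.133, 0.2378]
tool_rot: [[0.99, -0.143, 0.0], [-0.143, -0.99, -0.0], [0.0, 0.0, -1.0]]
ft_force: [-0.9, 0.9, 3.4]
opening: 0.0001
```

Emit:
apply_moves(plan=[0, 0, 0, 0, 0, -2, 0, 0, 0, 0, 0, 0, -4, 0, 0, 0, 0, 0, 0, -5, 0, 0, 0, 0, 0, 0, -5, 0])

```text
time: 24.7
tool_pos: [0.503, 0.1329, 0.2343]
tool_rot: [[0.99, -0.143, 0.001], [-0.143, -0.99, -0.001], [0.001, 0.0, -1.0]]
ft_force: [-3.8, 1.1, 14.6]
opening: -0.0004
```

Emit:
apply_moves(plan=[0, 0, 0, 0, 0, -1.5, 0, 0, 0, 0, 0, 0, -2, 0, 0, 0, 0, 0, 0, -2, 0])

```text
time: 25.0
tool_pos: [0.5029, 0.1329, 0.234]
tool_rot: [[0.99, -0.142, 0.002], [-0.142, -0.99, -0.001], [0.002, 0.0, -1.0]]
ft_force: [-8.0, 0.4, 30.2]
opening: -0.0
```

The lid has hit a hard stop: 30 N with no further travel, at the height predicted for shut. I retreat and check.

Emit:
apply_moves(plan=[0, 0, 0, 0, 0, 5, 0, 0, 0, 0, 0, 0, 40, 0, 0, 0, 0, -5, -20, 90, 0, 0, 0, 0, -15, -60, 135, 0, 0, 0, 0, -30, -105, 180, 0, 0, 0, 0, -40, -150, 210, 0, 0, 0, 0, -60, -190, 230, 0, 0, 0, 0, -80, -230, 240, 0, 0, 0, 0, -100, -270, 240, 0, 0, 0, 0, -100, -270, 240, 0])

```text
time: 26.0
tool_pos: [0.4012, -0.1399, 0.4714]
tool_rot: [[0.989, -0.145, -0.0], [-0.145, -0.989, -0.003], [0.0, 0.003, -1.0]]
ft_force: [1.1, -0.5, -0.4]
opening: 0.0001
```

Run:
```python
from h import *
c=np.load('fits.npz')['chest']
for n in("scene","top"):
    im=imaging.grab_frame(n); cv2.imwrite(f'pics/{n}15.png',im)
s=get_state(); print(s['time'],s['tool_pos'],s['ft_force'])
S=cv2.imread('pics/scene15.png');t=cv2.imread('pics/top15.png')
for n,im in(("scene",S),("top",t)):
    big=cv2.resize(im,None,fx=5,fy=5,interpolation=cv2.INTER_CUBIC)
    for q,col in((0,(0,0,255)),(.06,(0,255,0))):
        a=q-.302; x=.106-.23*np.cos(a)+.008*np.sin(a); z=.108+.23*np.sin(a)+.008*np.cos(a)
        v=((proj(n,T(c,[[x,-.142,z],[x,.142,z]]))+.5)*5).astype(int); cv2.polylines(big,[v.reshape(-1,1,2)],False,col,1)
    r=(280,170,120,110) if n=="scene" else (150,140,120,115)
    cv2.imwrite(f'pics/ovL_{n}.png',big[r[1]*5:(r[1]+r[3])*5,r[0]*5:(r[0]+r[2])*5])
```

```text
26.1 [ 0.4018 -0.1394  0.471 ] [ 0.1346  0.9938 -0.5689]
```

View pics/ovL_scene.png

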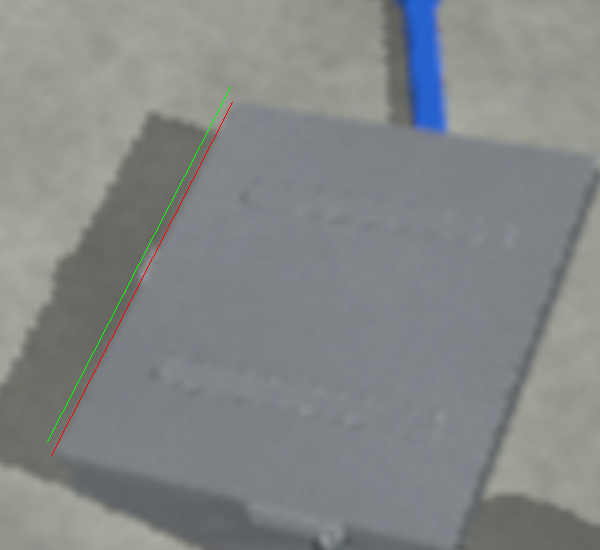

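View pics/ovL_top.png

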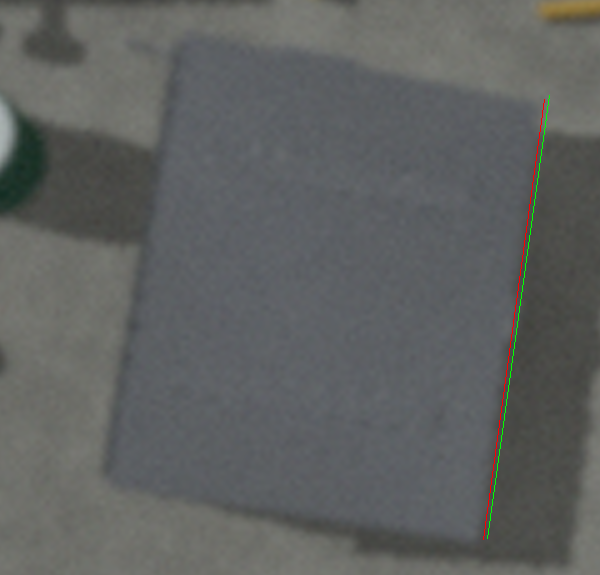

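View pics/scene15.png

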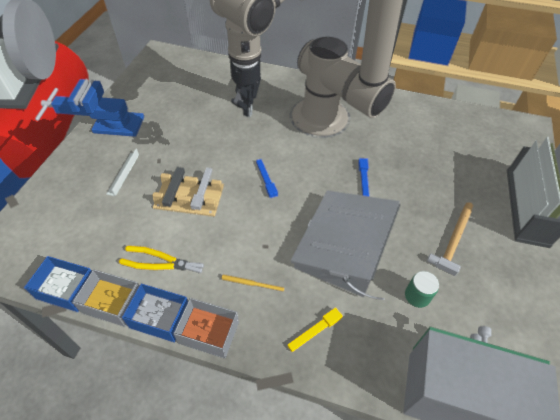

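View pics/top15.png

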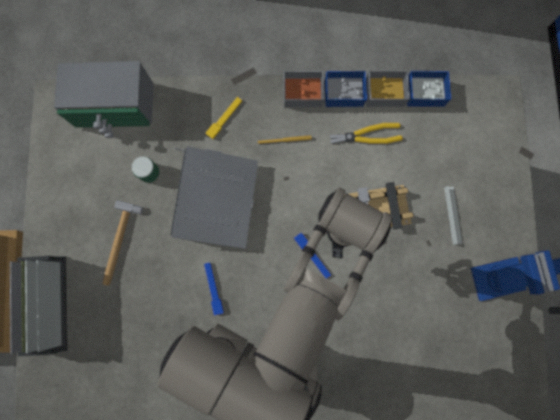

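The lid's edge lies on the shut (q = 0) line in both views. The bar lies in the bay at scene (203,188), the other tools are where they were, and the gripper is clear of everything.

```bash
python3 -c "
from plant import workorder
print(workorder.close_job())"
```

```text
the job is handed in; nothing more can be done
None
```

I did the whole job in the order asked, and handed it in at about 26 s of the 67 s allowed; no verdict is reported.

- **Getting the bar out:** I gripped the shank near its tip and tilted it about 20° over the front wall. I then drew it out endwise and laid it flat on the bench, about 7 cm clear of the chest.
- **Into the rack:** I picked the bar up at its balance point. It carried level, with the wrist moment near zero and its ends within about 1 px of the level prediction. I lowered it into the empty bay and let go.
- **Lid:** I pushed it shut from behind and pressed it against its stop with 30 N.

**Last checks:**
- **Bar:** The fit from two views after release put its balance point about 2 mm from the bay centre, with its underside at 33 mm against the notch floors' 32 mm. That is within measuring error. I checked it by eye, not by measurement, after closing the lid.
- **Lid:** Its edge matched the fully shut position in both views.
- **Other tools:** By eye, those on the bench and the spare bar in the rack have not moved. The center punch was last seen in place in the chest before the lid closed.

**One disagreement:** The gripper read about 16.5 mm on the 20 mm shank, in both grasps. The bar held firmly and did not slip visibly.

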